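# Set the stroke of a bench dosing pump

### The arm

A 6-joint arm with a two-finger parallel gripper is mounted at the origin on a cart in front of the work surface, level with it; the furniture and walls round the work are solid. World frame = base frame: x ahead of the robot, y to its left, z up, the work surface at z = 0. Lengths are in mm, angles in rad, forces in N, time in s.
With the tool pointing down it reaches from about 350 to 975 mm from the base axis. Payload 7.1 kg.
Tool frame: the origin (TCP) lies at the very end of the fingers, on their centre line; the grasp point (between the pads) lies 19 mm behind it; y points along the fingers, x is the direction in which the jaws open and shut, and the axes are right-handed (so a half turn about y gives the same grasp; the last joint's range is limited). The gripper opens to 88 mm and grips with 3 to 60 N. Pads are 20 mm wide; open, the fingers measure 115 mm over their backs; the gripper's body (75 mm by 178 mm) begins 61 mm behind the grasp point.
Start: joints at [-1.329, 0.423, 1.63, -0, 1.089, -0.019], TCP at [161.177, -603.843, 201.975] pointing down, gripper open.
Joint ranges: [-3, 3], [-0.9, 2.11], [0.09, 2.58], [-1.31, 4.45], [0.11, 2.69], [-2.54, 2.54]. Speed limits (rad/s): [2.39, 2.39, 3.01, 3.14, 3.14, 3.14].

### API

Orientations are given as a rotation vector (axis times angle).
In Python, from workcell import ctrl gives the robot as it stands. The module is installed in compiled form; this text tells all that it offers.
- The arm moves only by the tool carry_out, never from a script. Its arguments are lists of equal length, an entry for each row: "delta_pos": the shift along the tool's x, y, z in cm, a list of three; "rotation": the turn, a rotation vector about the tool's x, y, z in rad, a list of three. In form: {"delta_pos": [[dx, dy, dz], ...], "rotation": [[wx, wy, wz], ...]}. A call has 1 to 12 rows; each row is the pose to reach, as a shift and turn from the pose commanded when the call began, along the tool's axes at that moment; what a row does not reach only later rows make up. A row lasts 1/12 s, in which the tool goes at most 41.7 mm and 7.16 degrees, less where a joint would pass 70% of its speed; a pose out of reach is approached as far as the arm can. A call with a gripper value outside its range is refused whole. "hand" is the closure in counts, from 0 (fully open) to 255 (shut), set as the call begins (left out, the last holds). The fingers move at their own pace and stop on an object; the grip force is fixed at half the most. Time passes only in rows, so rows that repeat a pose let the fingers close. It gives the time, the measured TCP pose, the force and the opening at its end, in the units of the state.
- ctrl.get_obs(): the state, without advancing time (a new reading comes with each control period).
- ctrl.get_image(name): name is "scene" or "side" or "wrist"; returns the picture (480x640x3 uint8, red, green, blue); there is no depth.
- ctrl.camera_info(name): a dict with "fov_y" (degrees; the focal length in pixels is half the picture's height over the tangent of half this angle, whatever the lens; pixels are square), "cx", "cy" (the principal point, pixels), "k1" (the pictures are not rectified: a ray, as slopes to the right and down, at radius r is drawn at 1 + k1 r^2 times it, then the intrinsics apply), "R" (3x3) and "t" (3): a world point X has camera coordinates R X + t; the wrist camera has in their place "T_tool_cam" (4x4, takes a point from camera to tool coordinates, whose origin is the TCP and whose axes are the tool frame's). Camera axes: x right, y down, z forward; pixel columns grow to the right and rows downward; lengths in mm; the calibration is good to about 2 mm. A picture is of the moment at which its call begins: read the wrist's pose just before it. camera_info takes no time and is no camera call.
- ctrl.close_job(): hands the job in, once; it reports no verdict.
The state is a dict: "t": time; "qpos": joint angles; "qvel": joint speeds; "joint_torque": joint torques, N m; "ee_pos": TCP position; "orientation": TCP orientation; "ft_force": force on the tool from outside, world axes, zero at the start; "moment": the same for the moment, N m; "width": finger opening in mm.
Only numpy, scipy, OpenCV 4.12 (cv2) and the standard library are available. Lean on these libraries where they do the work, as an engineer would, in place of code of your own. Each camera call takes 0.05 s, during which the arm holds its last target.

### The job

Set the stroke of the dosing pump: first turn the dark steel flywheel by its rim until the white line on it faces the tip of the fixed red pointer. With the wheel left there, turn the black stroke knob on top clockwise down to its stop and pause there, then open it counter-clockwise from the stop by exactly five clicks, counted by feel. Let go with the knob resting in the fifth click and the line still at the pointer, and leave the loose fittings beside the pump where they stand.

Things in the scene. Friction and masses are not known exactly. Their poses are not given: they have to be found in the camera images.
- pump: dosing pump fixed to the table on a grey bed plate 270 x 190 x 10 mm: dark flywheel at the robot's end, dark teal crankcase with the black stroke knob on top, motor behind, pump head on the right. Origin on the plate's underside, on the centre line; z up, x from flywheel to motor along the shaft, y left. Plate: x = -100 to 170 mm. Nothing is higher than the knob (150 mm).
- wheel_axle (a point): centre of the dark steel flywheel, 80 mm above the table; axes of the pump, not turning. Wheel upright across the pump's x, radius 58 mm; rim 16 mm wide along x, radius 46 to 58 mm; 5 spokes, 8 mm thick. The rim's upper half can be pinched from above, one finger before and one behind it (50 mm free behind). Turns either way, drag 0.1 N m (2 N at the rim), stays where left.
- wheel_line (a point): white line engraved across the flywheel's rim; this point lies on it at the rim's outer edge (radius 58 mm, mid-width) and turns with the wheel. At the start it stands 0.6 to 1.6 rad above the pointer, towards the top.
- pointer_tip (a point): tip of the fixed red pointer left of the flywheel, level with the shaft, 61 mm from it along the pump's +y: 3 mm off the rim, so the line is 3 mm from this point when it faces it.
- knob_axis (a point): on the upright axis of the black stroke knob at gripping height, 138 mm above the table; axes of the pump, not turning. Knob: fluted rubber-sleeved cylinder 38 mm in diameter, from 22 mm below to 12 mm above this point; under it a 44 mm collar 25 mm below this point, and the flat crankcase top, 30 mm below. Clockwise from above closes it on to a firm stop, counter-clockwise opens it.
- knob_line (a point): outer end of the white line on the knob's top, 17 mm from its axis, 12 mm above knob_axis; turns with the knob. The knob clicks: leaving a rest takes about 0.2 N m, half-way the pull vanishes and reverses, drawing it into the next; let go, it settles in the nearest. Rests are even, a little over 20 degrees apart; the stop is one too. Starts 2 to 6 clicks open; opens 9 at most.
- sight_glass_mid (a point): middle of a loose sight glass (glass tube between steel flanges, 64 mm in diameter, 80 mm tall) standing left of the pump; leave it alone
- spool_piece_mid (a point): middle of a loose steel spool piece (51 mm in diameter, 90 mm tall) standing right of the pump; leave it alone
- ball_valve_mid (a point): middle of a loose small ball valve (40 x 130 x 62 mm, blue lever) lying right of the flywheel; leave it alone

How it is judged (in metres and radians):
On the way, in this order (a step that is already met when the one before it is completed fails the run):
1. the flywheel's line stands at the pointer (distance between wheel_line and pointer_tip below 0.0055 m), for 0.2 s.
2. the stroke knob is closed on its stop (y of knob_line in the frame of knob_axis above 0 m and x of knob_line in the frame of knob_axis between 0.0008 and 0.0055 m and distance between wheel_line and pointer_tip below 0.0055 m), for 0.2 s.
At the end, for the whole second after the job is handed in: The flywheel's line rests at the pointer (within 4.5 mm along the rim), the knob rests in the fifth click from its stop (within 0.13 rad) (distance between wheel_line and pointer_tip below 0.0055 m and x of knob_line in the frame of knob_axis below 0 m and y of knob_line in the frame of knob_axis between -0.0078 and -0.0037 m); the robot touches nothing.
It fails at once if the sight glass was moved more than 25 mm or tipped (distance of sight_glass_mid from where it was at the start of the episode above 0.025 m or angle between sight_glass_mid's own z axis and vertical above 0.5 rad).
It fails at once if the spool piece was moved more than 25 mm or tipped (distance of spool_piece_mid from where it was at the start of the episode above 0.025 m or angle between spool_piece_mid's own z axis and vertical above 0.5 rad).
It fails at once if the ball valve was moved more than 25 mm or tipped (distance of ball_valve_mid from where it was at the start of the episode above 0.025 m or angle between ball_valve_mid's own z axis and vertical above 0.5 rad).
It also fails if it takes over 72 s, if anything falls off the work surface, if the arm or the gripper's body presses on something with over 40 N, if the wrist force passes 120 N, or if a joint passes its speed limit or range.

## Working session

There is one attempt and no reset: what is moved stays moved. The work goes in short steps, Python scripts to look and compute and a tool call to move; the robot and the scene stay as the last step left them, time stands still between calls to the robot, and variables do not carry over. Pictures are saved under pics/ and viewed, and the job is handed in when it is done.

Besides the shell and the picture viewer there is one more tool, called after ">>>" by a JSON object that holds its "name" and its "arguments", one argument or row to a line. carry_out: Moves the arm, as the interface text tells. Its arguments: {"type":"object","properties":{"delta_pos":{"type":"array","items":{"type":"array","items":{"type":"number"}}},"rotation":{"type":"array","items":{"type":"array","items":{"type":"number"}}},"hand":{"type":"number"}},"required":["delta_pos","rotation"]}

```bash
mkdir -p pics; python3 - <<'E'
from workcell import ctrl
import cv2
print(ctrl.get_obs())
for n in ["scene","side","wrist"]:
    print(n,ctrl.camera_info(n))
    cv2.imwrite(f"pics/{n}0.png",ctrl.get_image(n)[:,:,::-1])
E
```

```text
{'t': 0.0, 'qpos': array([-1.32901720e+00,  4.23817850e-01,  1.63072109e+00,  1.25028026e-05,
        1.08863634e+00, -1.89741044e-02]), 'qvel': array([-0.00062223,  0.0009117 , -0.00085972, -0.00034936, -0.00021124,
        0.00044285]), 'joint_torque': array([ 3.74035744e-04, -5.44615102e+01, -2.73671508e+01,  6.43890048e-02,
        2.26921850e-02, -1.01258158e-04]), 'ee_pos': array([ 161.02573946, -603.25849573,  201.20388734]), 'orientation': array([-1.32030502,  1.01587127, -1.01382276]), 'ft_force': array([ 4.73228786e-02,  3.28870933e-04, -5.12178749e-01]), 'moment': array([ 0.00977753, -0.03126869,  0.03536524]), 'width': 88.10384796311861}
scene {'fov_y': 57.197699982161765, 'cx': 314.5470813673216, 'cy': 246.21925844407235, 'k1': -0.025736115320963055, 'R': array([[-0.72169919, -0.69216124,  0.00794353],
       [-0.54920749,  0.56558447, -0.61521162],
       [ 0.4213329 , -0.44836037, -0.78832199]]), 't': array([453.83049638, 366.85725613, 699.31247011])}
side {'fov_y': 43.109338838095404, 'cx': 319.34220676520147, 'cy': 236.89617143869248, 'k1': -0.16736168896629952, 'R': array([[-0.79699166,  0.60397344, -0.00451406],
       [ 0.54525485,  0.71625268, -0.43552181],
       [-0.25981039, -0.34956856, -0.90016686]]), 't': array([ 450.53740339, -306.5353626 , 1230.31026761])}
wrist {'fov_y': 68.81026449769894, 'cx': 319.33878119871133, 'cy': 236.28230786645037, 'k1': 0.006063022145417403, 'T_tool_cam': array([[ 9.99999915e-01, -3.23982548e-04, -2.55661474e-04,
         7.05074858e-01],
       [ 1.52623922e-04, -2.85249025e-01,  9.58453426e-01,
        -1.82600349e+02],
       [-3.83449369e-04, -9.58453384e-01, -2.85248951e-01,
         7.78730962e+01],
       [ 0.00000000e+00,  0.00000000e+00,  0.00000000e+00,
         1.00000000e+00]])}
```

View pics/scene0.png

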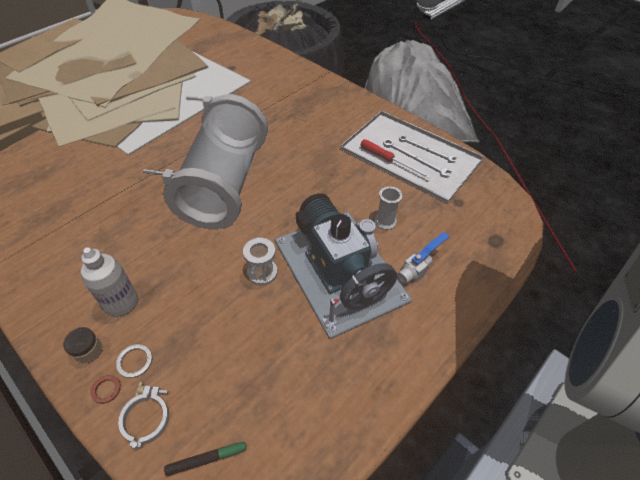

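View pics/side0.png

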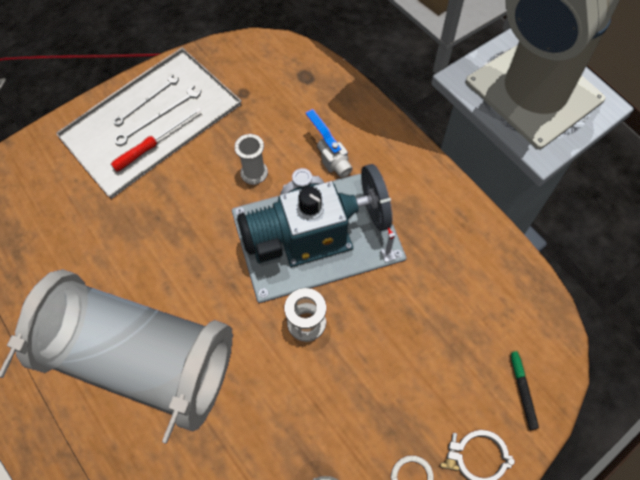

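View pics/wrist0.png

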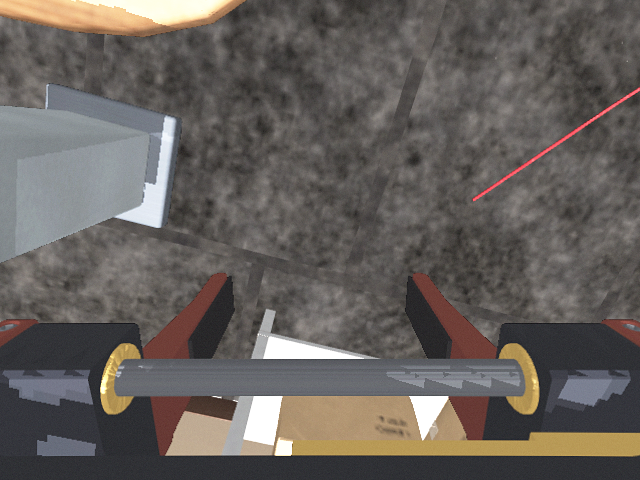

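```bash
cat > h.py <<'E'
import numpy as np,cv2
from scipy.spatial.transform import Rotation as Ro
from workcell import ctrl
def K(c):
    f=240/np.tan(np.radians(c['fov_y'])/2)
    return f
def cam(n,obs=None):
    c=dict(ctrl.camera_info(n))
    if n=='wrist':
        T=np.array(c['T_tool_cam']);R=Ro.from_rotvec(obs['orientation']).as_matrix()
        Rc=R@T[:3,:3];o=R@T[:3,3]+obs['ee_pos']
        c['R']=Rc.T;c['t']=-Rc.T@o
    c['f']=K(c)
    return c
def proj(c,X):
    p=np.atleast_2d(X)@np.array(c['R']).T+c['t']
    s=p[:,:2]/p[:,2:]
    r2=(s**2).sum(1,keepdims=True)
    s=s*(1+c['k1']*r2)
    return s*c['f']+[c['cx'],c['cy']]
def ray(c,uv):
    d=(np.array(uv,float)-[c['cx'],c['cy']])/c['f']
    s=d.copy()
    for _ in range(30): s=d/(1+c['k1']*(s@s))
    v=np.array(c['R']).T@np.append(s,1);v/=np.linalg.norm(v)
    o=-np.array(c['R']).T@c['t']
    return o,v
def plane(c,uv,z):
    o,v=ray(c,uv);return o+v*(z-o[2])/v[2]
def tri(rays):
    A=np.zeros((3,3));b=np.zeros(3)
    for o,v in rays:
        P=np.eye(3)-np.outer(v,v);A+=P;b+=P@o
    X=np.linalg.solve(A,b)
    return X,[np.linalg.norm((np.eye(3)-np.outer(v,v))@(X-o)) for o,v in rays]
def crop(src,box,k,dst):
    im=cv2.imread(src);x,y,w,h=box
    cv2.imwrite(dst,cv2.resize(im[y:y+h,x:x+w],None,fx=k,fy=k,interpolation=cv2.INTER_CUBIC))
def T2tool(obs,d): return Ro.from_rotvec(obs['orientation']).as_matrix().T@d
E
python3 - <<'E'
from h import *
crop('pics/scene0.png',(260,180,160,120),5,'pics/s0c.png')
crop('pics/side0.png',(225,150,200,150),4,'pics/d0c.png')
print(Ro.from_rotvec(ctrl.get_obs()['orientation']).as_matrix().round(3))
E
```

```text
[[ 0.258 -0.     0.966]
 [-0.966  0.001  0.258]
 [-0.001 -1.    -0.   ]]
```

View pics/s0c.png

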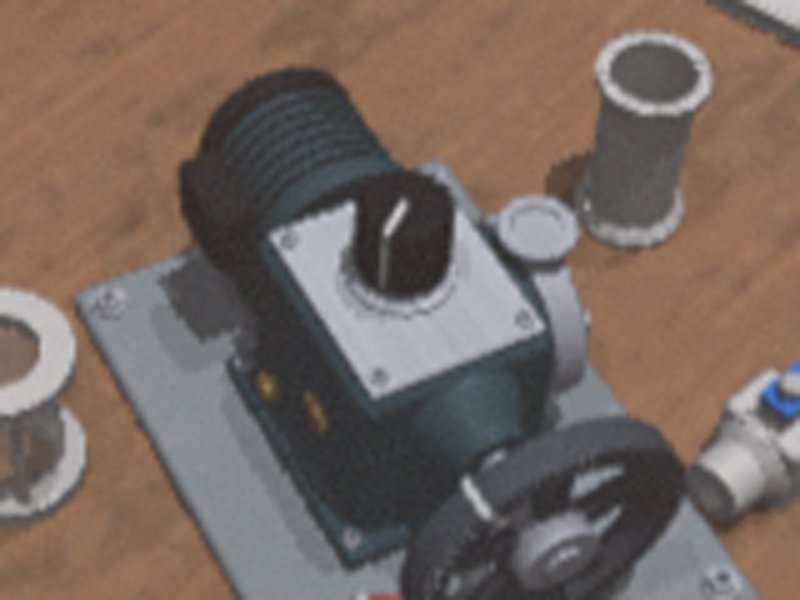

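View pics/d0c.png

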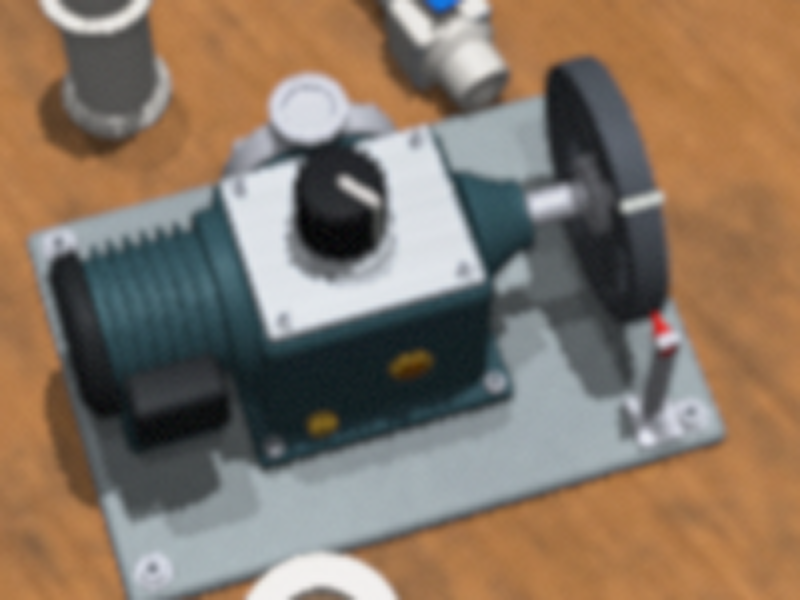

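```bash
python3 - <<'E'
from h import *
from scipy.optimize import least_squares
crop('pics/scene0.png',(260,250,160,100),5,'pics/s0e.png')
S=cam('scene');D=cam('side')
for n,c,uv in [('MR',D,(232.3,208.8)),('FL',D,(406,259.5)),('ML',D,(259,297)),('ML',S,(275.3,239)),('FL',S,(333,334)),('FR',S,(409,298))]:
    print(n,plane(c,uv,10).round(1))
# knob top centre, knob line end, wheel line both edges, pointer
print('knob top',tri([ray(S,(260+407/5,180+203/5)),ray(D,(225+340/4,150+178/4))]))
print('line',tri([ray(S,(260+480/5,180+495/5)),ray(D,(225+645/4,150+201/4))]))
E
```

```text
MR [ 658.5 -138.5   10. ]
FL [473.5 128.5  10. ]
ML [716.5  30.6  10. ]
ML [719.2  32.2  10. ]
FL [470.2 114.7  10. ]
FR [413.5 -51.2  10. ]
knob top (array([573.8794466 , -12.56229334, 149.43114241]), [np.float64(1.3582943982888351), np.float64(1.358294398288806)])
line (array([476.00223354,  58.79774852, 129.19813564]), [np.float64(2.6847220980210063), np.float64(2.684722098020937)])
```

View pics/s0e.png

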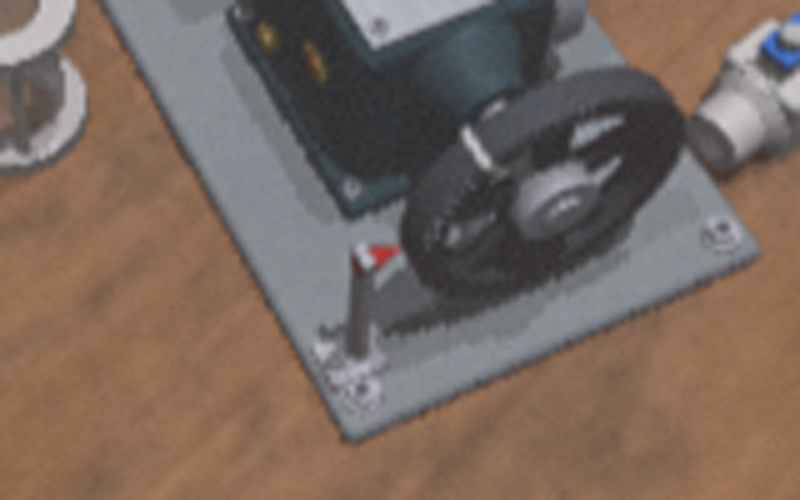

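```bash
cat > fit.py <<'E'
from h import *
S=cam('scene');D=cam('side')
pc={'MR':(170,-95),'FL':(-100,95),'ML':(170,95),'FR':(-100,-95)}
P=[];Q=[]
for n,c,uv in [('MR',D,(232.3,208.8)),('FL',D,(406,259.5)),('ML',D,(257.5,300)),('ML',S,(275.5,239)),('FL',S,(330.3,338)),('FR',S,(412,301.6))]:
    X=plane(c,uv,10);P.append(pc[n]);Q.append(X[:2]);print(n,X.round(1))
P=np.array(P,float);Q=np.array(Q)
a=P-P.mean(0);b=Q-Q.mean(0)
yaw=np.arctan2((a[:,0]*b[:,1]-a[:,1]*b[:,0]).sum(),(a*b).sum())
R=np.array([[np.cos(yaw),-np.sin(yaw)],[np.sin(yaw),np.cos(yaw)]])
t=Q.mean(0)-R@P.mean(0)
def toP(X): X=np.array(X);return np.append(R.T@(X[:2]-t),X[2])
def toW(X): X=np.array(X,float);return np.append(R@X[:2]+t,X[2])
E
python3 - <<'E'
from fit import *
print('yaw',yaw,t,(Q-(P@R.T+t)).round(1))
for n,u,v in [('knobtop',(407/5,23/5+180/5),(340/4,178/4)),
 ('knoblineend',(390/5,0),(0,0))][:1]:
  pass
f=lambda x,y:ray(S,(260+x/5,180+y/5)); f2=lambda x,y:ray(S,(260+x/5,250+y/5)); g=lambda x,y:ray(D,(225+x/4,150+y/4))
for n,r in [('knobtop',[f(407,203),g(341,180)]),('line mid',[f2(478,146),g(641,202)]),('line front',[f2(490,165),g(664,197)]),('line back',[f2(466,127),g(618,207)]),('pointer',[f2(403,250),g(656,313)]),
   ('wheelrimtop',[])]:
    if r:
        X,e=tri(r);print(n,X.round(1),toP(X).round(1),np.round(e,1))
E
```

```text
MR [ 658.5 -138.5   10. ]
FL [473.5 128.5  10. ]
ML [721.6  33.5  10. ]
ML [718.9  31.9  10. ]
FL [468.3 124.4  10. ]
FR [404.1 -48.6  10. ]
yaw -0.35375648484155736 [530.3344546    4.29302002] [[ 1.6  5.2]
 [ 4.   0.5]
 [-1.1 -1.1]
 [-3.9 -2.7]
 [-1.1 -3.7]
 [ 0.4  1.6]]
knobtop [573.9 -12.1 149.3] [ 46.6  -0.3 149.3] [1.8 1.8]
line mid [476.9  58.  127.3] [-68.7  31.8 127.3] [2.2 2.2]
line front [468.4  61.9 128.2] [-78.1  32.6 128.2] [2.4 2.4]
line back [485.5  54.1 126.5] [-59.3  31.2 126.5] [2. 2.]
pointer [485.   84.3  79.1] [-70.2  59.4  79.1] [2. 2.]
```

```bash
cat >> fit.py <<'E'
def plan(Xw,Rw,Xc=None,Rc=None):
    """delta cm + rotvec in current tool frame"""
    o=ctrl.get_obs()
    if Rc is None: Rc=Ro.from_rotvec(o['orientation']).as_matrix()
    if Xc is None: Xc=o['ee_pos']
    return (Rc.T@(np.array(Xw)-Xc)/10).round(3),Ro.from_matrix(Rc.T@Rw).as_rotvec().round(4)
def down(psi):
    c,s=np.cos(psi),np.sin(psi)
    return np.array([[c,0,-s],[s,0,c],[0,-1,0]])
E
python3 - <<'E'
from fit import *
X=toW((-69,0,240));print(X)
print(plan(X,down(yaw)))
f=lambda x,y:ray(S,(260+x/5,180+y/5));g=lambda x,y:ray(D,(225+x/4,150+y/4))
X,e=tri([f(388,236),g(378,205)]);p=toP(X);print(p,e,np.degrees(np.arctan2(p[1]-0,p[0]-46.6)))
a=toP(plane(S,(260+388/5,180+236/5),150));b=toP(plane(D,(225+378/4,150+205/4),150));print(a,b,toP(plane(S,(260+407/5,180+203/5),150)),toP(plane(D,(225+341/4,150+180/4),150)))
E
```

```text
MR [ 658.5 -138.5   10. ]
FL [473.5 128.5  10. ]
ML [721.6  33.5  10. ]
ML [718.9  31.9  10. ]
FL [468.3 124.4  10. ]
FR [404.1 -48.6  10. ]
[465.60707276  28.19628424 240.        ]
(array([-53.181,  -3.8  ,  45.709]), array([-5.000e-04, -9.563e-01, -1.100e-03]))
[ 35.82105808  13.71571178 148.30174991] [np.float64(2.1565362282398315), np.float64(2.15653622823976)] 128.1631956874354
[ 35.50099665  12.12323788 150.        ] [ 36.04597456  17.06074558 150.        ] [ 46.86333605  -1.95143644 150.        ] [ 46.62549263   2.11447722 150.        ]
```

>>> {"name": "carry_out", "arguments": {
  "delta_pos": [
    [-53.2,-3.8,45.7],
    [-53.2,-3.8,45.7],
    [-53.2,-3.8,45.7],
    [-53.2,-3.8,45.7],
    [-53.2,-3.8,45.7],
    [-53.2,-3.8,45.7],
    [-53.2,-3.8,45.7],
    [-53.2,-3.8,45.7],
    [-53.2,-3.8,45.7],
    [-53.2,-3.8,45.7],
    [-53.2,-3.8,45.7],
    [-53.2,-3.8,45.7]
  ],
  "rotation": [
    [0,-0.956,0],
    [0,-0.956,0],
    [0,-0.956,0],
    [0,-0.956,0],
    [0,-0.956,0],
    [0,-0.956,0],
    [0,-0.956,0],
    [0,-0.956,0],
    [0,-0.956,0],
    [0,-0.956,0],
    [0,-0.956,0],
    [0,-0.956,0]
  ],
  "hand": 139
}}

```text
t: 1.15
ee_pos: [378.1, -152.1, 229.3]
orientation: [-1.553, 0.278, -0.278]
ft_force: [1.3, 0.0, 0.5]
width: 39.7
```

```bash
python3 - <<'E' | tail -1
from fit import *
print(plan(toW((-69,0,240)),down(yaw)))
E
```

```text
(array([ 1.95 , -1.072, 19.945]), array([ 0.    , -0.0006,  0.0004]))
```

>>> {"name": "carry_out", "arguments": {
  "delta_pos": [
    [1.9,-1.0,19.9],
    [1.9,-1.0,19.9],
    [1.9,-1.0,19.9],
    [1.9,-1.0,19.9],
    [1.9,-1.0,19.9],
    [1.9,-1.0,19.9],
    [1.9,-1.0,19.9],
    [1.9,-1.0,19.9]
  ],
  "rotation": [
    [0,0,0],
    [0,0,0],
    [0,0,0],
    [0,0,0],
    [0,0,0],
    [0,0,0],
    [0,0,0],
    [0,0,0]
  ]
}}

```text
t: 1.82
ee_pos: [464.0, 25.9, 238.6]
orientation: [-1.554, 0.278, -0.276]
ft_force: [-0.1, 0.3, 1.1]
width: 40.2
```

```bash
cat > snap.py <<'E'
import sys,json
from h import *
o=ctrl.get_obs();im=ctrl.get_image(sys.argv[2] if len(sys.argv)>2 else 'wrist');n=sys.argv[1]
cv2.imwrite(f'pics/{n}.png',im[:,:,::-1])
json.dump({k:np.array(v).tolist() for k,v in o.items()},open(f'pics/{n}.json','w'))
print(o['t'],o['ee_pos'].round(1),o['orientation'].round(3),o['qpos'].round(2),o['ft_force'].round(1),o['moment'].round(2),round(o['width'],1))
E
python3 snap.py w1
```

```text
1.8167 [464.   25.9 238.6] [-1.554  0.278 -0.276] [ 0.03  0.14  1.94 -0.    1.07  0.38] [-0.1  0.3  1.1] [-0.02 -0.06  0.  ] 40.2
```

View pics/w1.png

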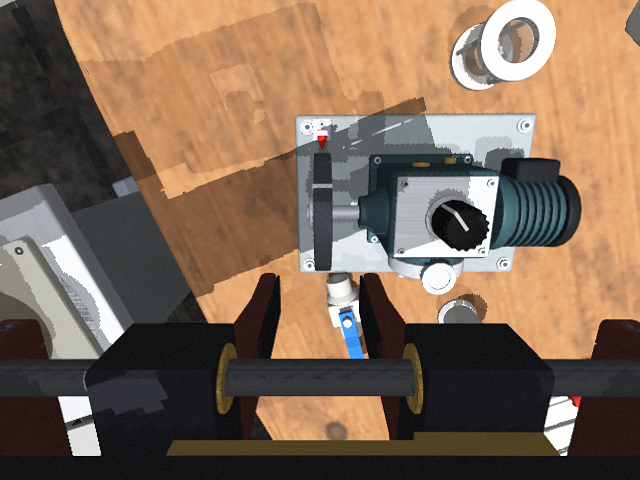

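```bash
python3 - <<'E' | tail -n +7
from fit import *
import json
o=json.load(open('pics/w1.json'));W=cam('wrist',o)
for n,uv in [('FL',(297,115)),('ML',(536,116)),('FR',(302,271))]:
    print(n,toP(plane(W,uv,10)).round(1))
# wheel rim edges
im=cv2.imread('pics/w1.png')
for r in (165,200,240): print(r,im[r,300:345].mean(1).astype(int))
for n,p in [('wheel top',(-69,0,138)),('f',(-77,0,138)),('b',(-61,0,138)),('line',(-69,32,127.5)),('ptr',(-69,61,80)),('knob',(46.6,0,150))]:
    print(n,proj(W,toW(p)).round(1))
crop('pics/w1.png',(290,100,240,180),3.3,'pics/w1c.png')
E
```

```text
FL [-94.8  92.7  10. ]
ML [169.9  91.4  10. ]
FR [-91.8 -93.4  10. ]
165 [135 136 133 138 133 134 137 136 135 100  96  95 100  84  38  46  46  47
  49  46  44  47  46  41  45  48  50  46  43  43  42  75 138 132 137 129
 135 133 132 136 132 131 129 133 132]
200 [140 136 136 134 135 132 136 134 135 111 137 119 115  66  46  53  57  51
  53  49  47  56  52  49  51  50  50  50  50  49  43  55  91 139 136 139
 139 137 139 137 133 137 137 134 136]
240 [125 136 137 135 134 136 135 138 136 132 138 138 132 105  49  65  68  67
  63  64  63  62  66  64  64  65  68  67  64  62  64  62  88 136 136 142
 140 142 205 240 238 236 233 235 235]
wheel top [[320.3 225.4]]
f [[310.8 225.4]]
b [[329.9 225.4]]
line [[320.4 185.2]]
ptr [[320.3 147.2]]
knob [[464.6 229.3]]
```

View pics/w1c.png

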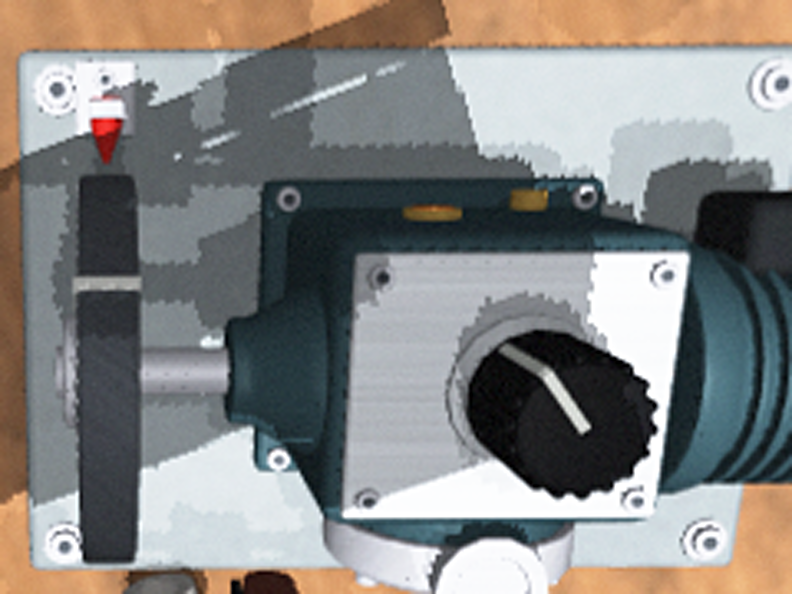

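```bash
python3 - <<'E' | tail -n +7
from fit import *
import json
from scipy.optimize import least_squares
o=json.load(open('pics/w1.json'));W=cam('wrist',o)
def yz(uv):
    O,v=ray(W,uv);p=toP(O);q=toP(O+v*100)-p
    return p[1:],q[1:]/np.linalg.norm(q[1:])
L=[yz((322.5,153.0)),yz((322.5,270.3))]
def res(c):
    return [abs(np.cross(d,np.array([c[0],80])-p))-58 for p,d in L]
def res2(c):
    return [abs(np.cross(d,np.array(c)-p))-58 for p,d in L]
print(least_squares(res,[0]).x,res(least_squares(res,[0]).x),least_squares(res2,[0,80]).x)
print('ptr',toP(plane(W,(322.3,149.4),80)),'line',[toP(plane(W,(322.3,186),z)) for z in(126,128,130)])
print('TCP',toP(o['ee_pos']))
# knob top centre
print('knob', toP(plane(W,(290+578/3.3,100+420/3.3),150)), 'lineouter',toP(plane(W,(290+543/3.3,100+373/3.3),150)))
E
```

```text
[-1.93283251] [np.float64(-0.5345670670493377), np.float64(-0.5762393331592506)] [-2.65541898 76.696658  ]
ptr [-67.10741228  58.9398319   80.        ] line [array([-67.35683726,  31.1439728 , 126.        ]), array([-67.37183174,  31.44082171, 128.        ]), array([-67.38682622,  31.73767062, 130.        ])]
TCP [-69.68064446  -2.68221903 238.63142971]
knob [ 46.85493429   1.67449548 150.        ] lineouter [ 37.09690768  13.33321113 150.        ]<stdin>:10: DeprecationWarning: Arrays of 2-dimensional vectors are deprecated. Use arrays of 3-dimensional vectors instead. (deprecated in NumPy 2.0)
<stdin>:12: DeprecationWarning: Arrays of 2-dimensional vectors are deprecated. Use arrays of 3-dimensional vectors instead. (deprecated in NumPy 2.0)
```

```bash
cat >> fit.py <<'E'
AX=np.array([-67.2,-2,80])
Rp=np.array([[np.cos(yaw),-np.sin(yaw),0],[np.sin(yaw),np.cos(yaw),0],[0,0,1]])
def wpose(r,al):
    p=toW(AX+r*np.array([0,-np.sin(al),np.cos(al)]))
    return p,Rp@Ro.from_rotvec([al,0,0]).as_matrix()@Rp.T@down(yaw)
E
python3 - <<'E' | tail -n +7
from fit import *
print(plan(*wpose(130,.478)))
print(plan(*wpose(36,.478),*wpose(130,.478)))
print(ctrl.get_obs()['qvel'].round(4))
E
```

```text
(array([ 0.251,  4.329, -5.853]), array([ 0.4786, -0.0008, -0.0007]))
(array([-0. ,  9.4, -0. ]), array([0., 0., 0.]))
[-0.017  -0.0056  0.0021  0.0016 -0.0007  0.0007]
```

>>> {"name": "carry_out", "arguments": {
  "delta_pos": [
    [0.06,1.1,-1.5],
    [0.12,2.2,-2.9],
    [0.19,3.2,-4.4],
    [0.25,4.33,-5.85],
    [0.25,4.33,-5.85],
    [0.25,4.33,-5.85],
    [0.25,4.33,-5.85]
  ],
  "rotation": [
    [0.12,0,0],
    [0.24,0,0],
    [0.36,0,0],
    [0.478,0,0],
    [0.478,0,0],
    [0.478,0,0],
    [0.478,0,0]
  ]
}}

```text
t: 2.45
ee_pos: [445.8, -31.6, 195.3]
orientation: [-1.081, 0.198, -0.321]
ft_force: [-0.3, 0.4, 1.5]
width: 39.8
```

```bash
python3 snap.py w2; python3 - <<'E' | tail -n +7
from fit import *
import json
print(plan(*wpose(36,.478)))
o=json.load(open('pics/w2.json'));W=cam('wrist',o)
for x in(-8,0,8): print(proj(W,toW(AX+[x,0,58])).round(1),proj(W,toW(AX+[x,50*.46,0]+np.array([0,0,53]))).round(1))
E
```

```text
2.45 [445.8 -31.6 195.3] [-1.081  0.198 -0.321] [-0.44  0.2   2.08  0.58  0.99 -0.44] [-0.3  0.4  1.5] [-0.21 -0.05  0.02] 39.8
(array([-0.077,  9.442,  0.011]), array([ 0.0016, -0.003 ,  0.001 ]))
[[308.  200.7]] [[308.2 174.2]]
[[318.6 200.6]] [[318.4 174.1]]
[[329.1 200.5]] [[328.7 174. ]]
```

View pics/w2.png

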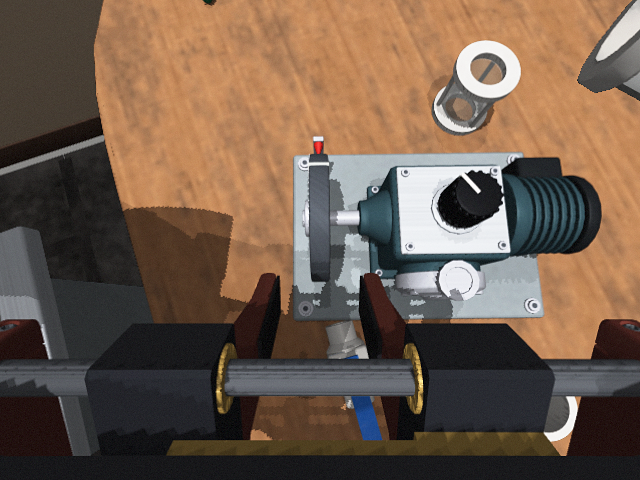

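>>> {"name": "carry_out", "arguments": {
  "delta_pos": [
    [-0.05,1.6,0],
    [-0.05,3.6,0],
    [-0.05,5.6,0],
    [-0.05,7.5,0],
    [-0.05,8.8,0],
    [-0.05,9.4,0],
    [-0.05,9.4,0],
    [-0.05,9.4,0]
  ],
  "rotation": [
    [0,0,0],
    [0,0,0],
    [0,0,0],
    [0,0,0],
    [0,0,0],
    [0,0,0],
    [0,0,0],
    [0,0,0]
  ]
}}

```text
t: 3.17
ee_pos: [461.6, 11.5, 112.9]
orientation: [-1.081, 0.192, -0.317]
ft_force: [0.3, 1.0, 0.2]
width: 40.0
```

```bash
python3 snap.py w3
```

```text
3.1667 [461.6  11.5 112.9] [-1.081  0.192 -0.317] [-0.34  0.36  2.13  0.71  0.78 -0.54] [0.3 1.  0.2] [-0.23  0.03 -0.02] 40.0
```

View pics/w3.png

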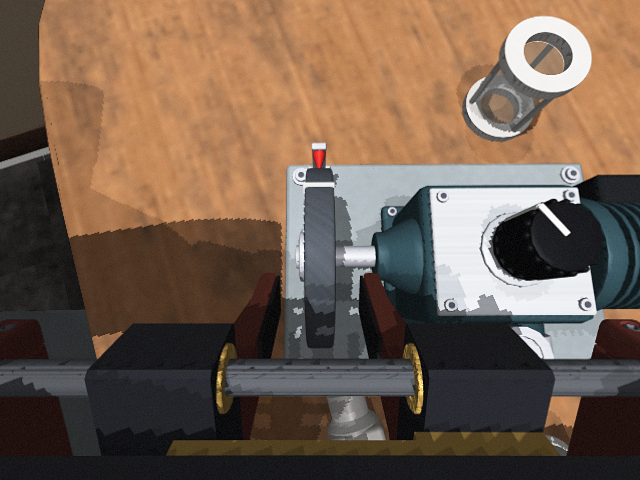

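>>> {"name": "carry_out", "arguments": {
  "delta_pos": [
    [0,0,0],
    [0,0,0],
    [0,0,0],
    [0,0,0],
    [0,0,0],
    [0,0,0]
  ],
  "rotation": [
    [0,0,0],
    [0,0,0],
    [0,0,0],
    [0,0,0],
    [0,0,0],
    [0,0,0]
  ],
  "hand": 255
}}

```text
t: 3.72
ee_pos: [461.6, 10.7, 112.6]
orientation: [-1.081, 0.193, -0.319]
ft_force: [-1.8, -2.4, 7.1]
width: 3.5
```

```bash
python3 - <<'E' | tail -n +7
from fit import *
o=ctrl.get_obs();print(o['width'],o['ft_force'],o['moment'])
Xc,Rc=o['ee_pos'],Ro.from_rotvec(o['orientation']).as_matrix()
ax=toW(AX);ux=Rp[:,0]
for i in range(1,13):
    a=-.955*i/11 if i<12 else -.955
    Rr=Ro.from_rotvec(ux*a).as_matrix()
    print(*plan(ax+Rr@(Xc-ax),Rr@Rc))
E
```

```text
3.454808807134351 [-1.76724916 -2.38859551  7.0847606 ] [-0.20347055  0.10960937  0.00769437]
[-0.     0.022  0.314] [-0.0868 -0.0001 -0.    ]
[-0.     0.072  0.625] [-0.1736 -0.0002 -0.    ]
[-0.     0.148  0.93 ] [-2.605e-01 -2.000e-04 -1.000e-04]
[-1.000e-03  2.500e-01  1.228e+00] [-3.473e-01 -3.000e-04 -1.000e-04]
[-1.000e-03  3.780e-01  1.516e+00] [-4.341e-01 -4.000e-04 -1.000e-04]
[-1.000e-03  5.300e-01  1.791e+00] [-5.209e-01 -5.000e-04 -1.000e-04]
[-1.000e-03  7.060e-01  2.053e+00] [-6.077e-01 -6.000e-04 -1.000e-04]
[-1.000e-03  9.030e-01  2.298e+00] [-6.945e-01 -6.000e-04 -2.000e-04]
[-2.000e-03  1.121e+00  2.525e+00] [-7.814e-01 -7.000e-04 -2.000e-04]
[-2.000e-03  1.358e+00  2.732e+00] [-8.682e-01 -8.000e-04 -2.000e-04]
[-2.000e-03  1.612e+00  2.918e+00] [-9.55e-01 -9.00e-04 -2.00e-04]
[-2.000e-03  1.612e+00  2.918e+00] [-9.55e-01 -9.00e-04 -2.00e-04]
```

```bash
python3 snap.py w4;python3 snap.py d4 side; python3 snap.py s4 scene; python3 -c "
from h import *
crop('pics/d4.png',(300,100,160,120),5,'pics/d4c.png');crop('pics/s4.png',(290,180,160,120),5,'pics/s4c.png')"
```

```text
3.7167 [461.6  10.7 112.6] [-1.081  0.193 -0.319] [-0.34  0.36  2.13  0.72  0.78 -0.54] [-1.8 -2.4  7.1] [-0.2   0.11  0.01] 3.5
3.7667 [461.6  10.7 112.7] [-1.081  0.193 -0.319] [-0.34  0.36  2.13  0.72  0.78 -0.54] [-2.3 -2.4  5.1] [-0.15  0.13 -0.  ] 1.1
3.8167 [461.7  10.7 112.7] [-1.081  0.193 -0.319] [-0.34  0.36  2.13  0.72  0.78 -0.54] [-1.6 -2.5  5.4] [-0.17  0.17  0.08] 0.3
```

View pics/w4.png

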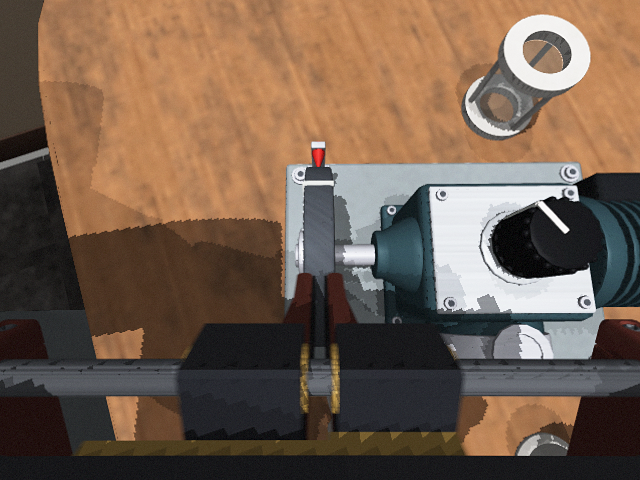

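View pics/d4c.png

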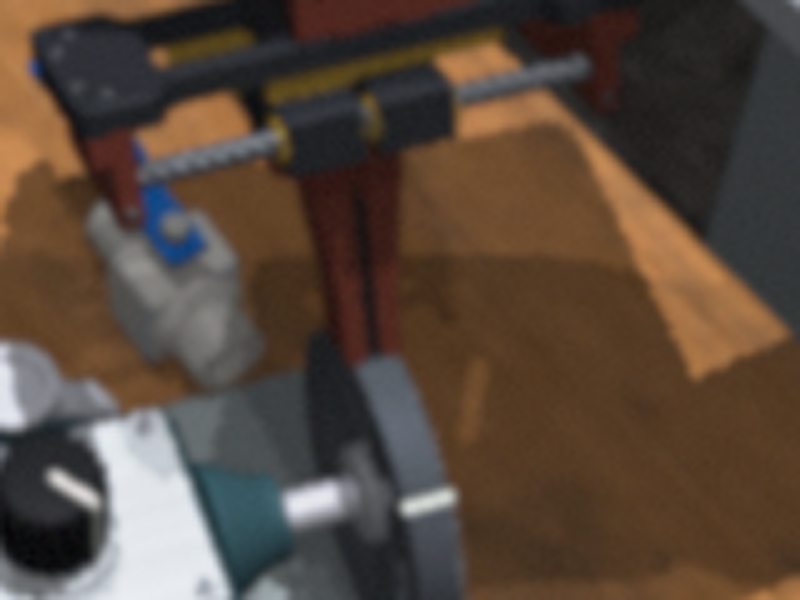

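View pics/s4c.png

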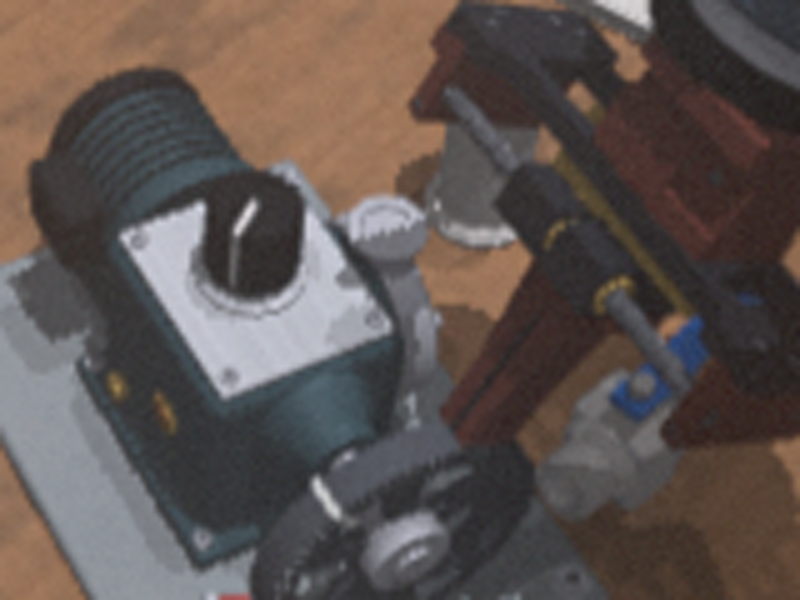

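```bash
python3 - <<'E' | tail -n +7
from fit import *
import json
o=json.load(open('pics/s4.json'));X=np.array(o['ee_pos']);R_=Ro.from_rotvec(o['orientation']).as_matrix()
print(toP(X), toP(X)-AX)
for c,n,b in((S,'s',(290,180)),(D,'d',(300,100))):
    for d in (0,-19,-60,-80): print(n,d,((proj(c,X+R_[:,1]*d)-b)*5).round(0))
    print('axle',((proj(c,toW(AX))-b)*5).round(), 'top',((proj(c,toW(AX+[0,0,58]))-b)*5).round())
print(R_.round(3))
E
```

```text
[-66.61687605 -17.78723165 112.69982215] [  0.58312395 -15.78723165  32.69982215]
s 0 [[436. 469.]]
s -19 [[463. 433.]]
s -60 [[523. 354.]]
s -80 [[554. 313.]]
axle [[390. 534.]] top [[407. 445.]]
d 0 [[364. 394.]]
d -19 [[359. 346.]]
d -60 [[347. 238.]]
d -80 [[342. 183.]]
axle [[373. 482.]] top [[387. 393.]]
[[ 0.938  0.16   0.308]
 [-0.347  0.431  0.833]
 [ 0.001 -0.888  0.46 ]]
```

```bash
python3 -c "
from h import *
crop('pics/w4.png',(260,230,120,120),5,'pics/w4c.png');crop('pics/w3.png',(240,230,160,120),5,'pics/w3c.png')"
```

```text
(no output)
```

View pics/w4c.png

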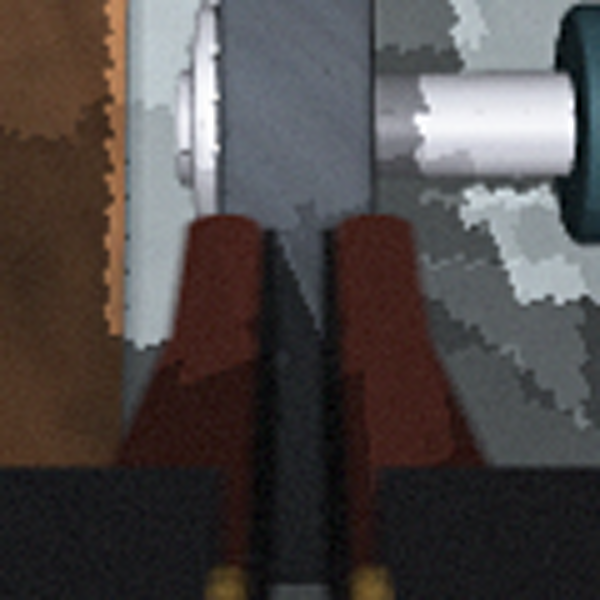

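View pics/w3c.png

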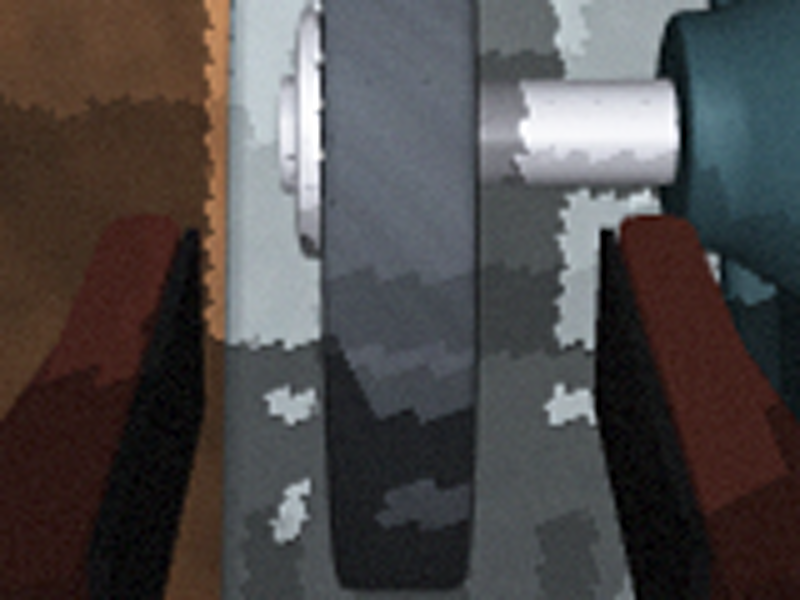

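```bash
python3 - <<'E' | tail -n +7
from fit import *
import json
o=json.load(open('pics/w3.json'));W=cam('wrist',o)
im=cv2.imread('pics/w3.png').astype(int)
for a in range(-150,70,15):
    u=np.array([0,np.sin(np.radians(a)),np.cos(np.radians(a))])
    l=proj(W,toW(AX+58*u+[-8,0,0]))[0];r=proj(W,toW(AX+58*u+[8,0,0]))[0]
    print(a,l.round(1),r.round(1),(r-l)[0].round(1))
o=ctrl.get_obs();print(o['t'],o['width'])
E
```

```text
-150 [308.8 301.5] [329.1 301.5] 20.3
-135 [308.4 317.6] [329.5 317.6] 21.1
-120 [307.8 331.4] [330.1 331.5] 22.3
-105 [307.1 341.9] [330.8 342. ] 23.7
-90 [306.2 347.8] [331.5 347.8] 25.3
-75 [305.4 347.5] [332.4 347.5] 27.1
-60 [304.5 339.7] [333.3 339.7] 28.8
-45 [303.7 323.9] [334.1 323.9] 30.4
-30 [303.1 300.5] [334.7 300.6] 31.5
-15 [302.9 271.9] [335. 272.] 32.1
0 [303.  241.6] [334.9 241.6] 31.9
15 [303.5 213.5] [334.6 213.6] 31.1
30 [304.2 191. ] [333.9 191.1] 29.7
45 [305.1 175.9] [333.1 176. ] 28.0
60 [306.  168.6] [332.2 168.6] 26.3
3.8667 0.24513639196983325
```

>>> {"name": "carry_out", "arguments": {
  "delta_pos": [
    [0,-1.5,0],
    [0,-3.5,0],
    [0,-5,0],
    [0,-5,0],
    [0,-5,0]
  ],
  "rotation": [
    [0,0,0],
    [0,0,0],
    [0,0,0],
    [0,0,0],
    [0,0,0]
  ]
}}

```text
t: 4.28
ee_pos: [453.7, -10.9, 156.9]
orientation: [-1.081, 0.192, -0.32]
ft_force: [-0.1, 0.0, 0.0]
width: 0.7
```

```bash
python3 snap.py d5 side; python3 snap.py s5 scene; python3 -c "
from fit import *
import json
o=json.load(open('pics/s5.json'));X=np.array(o['ee_pos']);R_=Ro.from_rotvec(o['orientation']).as_matrix()
for c,n,b,f in((S,'s5',(290,180),'pics/s5.png'),(D,'d5',(300,100),'pics/d5.png')):
    im=cv2.imread(f);im=cv2.resize(im[b[1]:b[1]+120,b[0]:b[0]+160],None,fx=5,fy=5,interpolation=cv2.INTER_CUBIC)
    for d in (0,-19,-80):
        p=((proj(c,X+R_[:,1]*d)[0]-b)*5).astype(int);cv2.circle(im,tuple(map(int,p)),4,(0,255,0) if d else (255,0,255),1)
    cv2.imwrite('pics/'+n+'c.png',im)
"
```

```text
4.2833 [453.7 -10.9 156.9] [-1.081  0.192 -0.32 ] [-0.39  0.27  2.11  0.64  0.89 -0.48] [-0.1  0.   0. ] [-0.24  0.01  0.02] 0.7
4.3333 [453.2 -10.5 156.3] [-1.081  0.193 -0.318] [-0.39  0.27  2.11  0.64  0.89 -0.48] [ 0.2  0.3 -0.2] [-0.19  0.07 -0.04] 0.5
MR [ 658.5 -138.5   10. ]
FL [473.5 128.5  10. ]
ML [721.6  33.5  10. ]
ML [718.9  31.9  10. ]
FL [468.3 124.4  10. ]
FR [404.1 -48.6  10. ]
```

View pics/d5c.png

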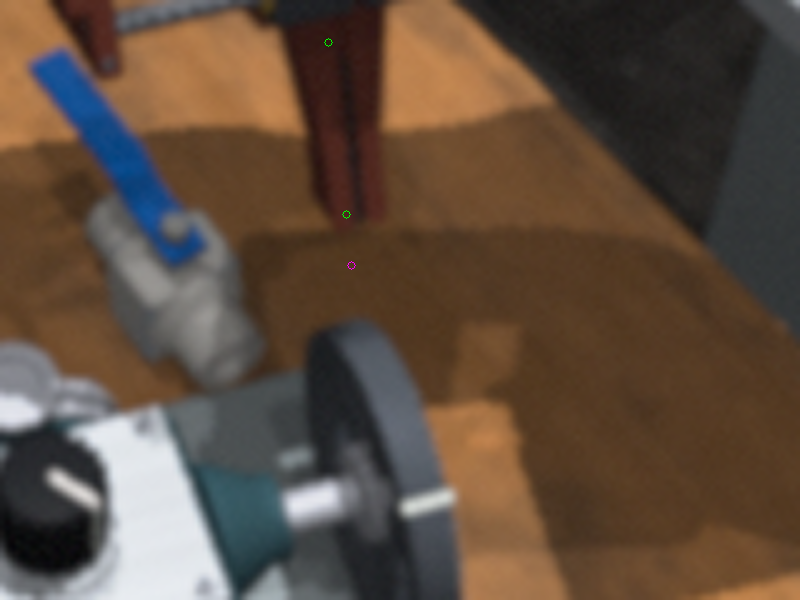

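View pics/s5c.png

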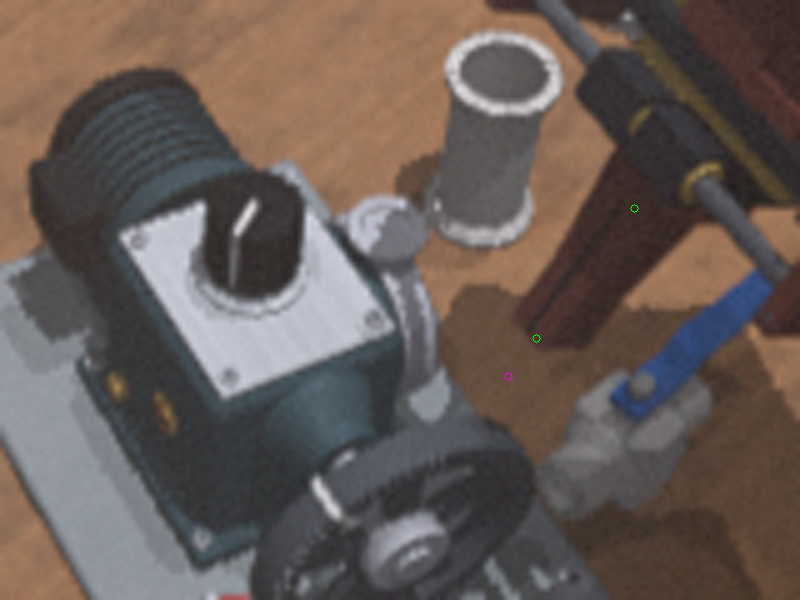

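```bash
python3 - <<'E' | tail -n +7
from fit import *
print(plan(*wpose(16,.478)))
E
```

```text
(array([ 0.046,  6.918, -0.083]), array([-0.    , -0.0007, -0.0006]))
```

>>> {"name": "carry_out", "arguments": {
  "delta_pos": [
    [0,0,0],
    [0,0,0],
    [0,0,0],
    [0,0,0],
    [0,0.5,0],
    [0.05,2,-0.05],
    [0.05,3.5,-0.08],
    [0.05,5,-0.08],
    [0.05,6.2,-0.08],
    [0.05,6.9,-0.08],
    [0.05,6.9,-0.08],
    [0.05,6.9,-0.08]
  ],
  "rotation": [
    [0,0,0],
    [0,0,0],
    [0,0,0],
    [0,0,0],
    [0,0,0],
    [0,0,0],
    [0,0,0],
    [0,0,0],
    [0,0,0],
    [0,0,0],
    [0,0,0],
    [0,0,0]
  ],
  "hand": 130
}}

```text
t: 5.38
ee_pos: [464.4, 18.6, 94.8]
orientation: [-1.081, 0.194, -0.317]
ft_force: [0.6, 0.6, 0.4]
width: 42.9
```

>>> {"name": "carry_out", "arguments": {
  "delta_pos": [
    [0,0,0],
    [0,0,0],
    [0,0,0],
    [0,0,0],
    [0,0,0],
    [0,0,0],
    [0,0,0]
  ],
  "rotation": [
    [0,0,0],
    [0,0,0],
    [0,0,0],
    [0,0,0],
    [0,0,0],
    [0,0,0],
    [0,0,0]
  ],
  "hand": 255
}}

```text
t: 5.97
ee_pos: [464.2, 18.4, 95.4]
orientation: [-1.081, 0.193, -0.317]
ft_force: [-3.4, -2.9, 6.4]
width: 15.5
```

```bash
python3 snap.py w6; python3 snap.py d6 side; python3 -c "
from h import *
crop('pics/d6.png',(300,100,160,120),5,'pics/d6c.png')"
```

```text
5.9667 [464.2  18.4  95.4] [-1.081  0.193 -0.317] [-0.32  0.4   2.14  0.75  0.74 -0.57] [-3.4 -2.9  6.4] [-0.1   0.38  0.35] 15.5
6.0167 [464.2  18.4  95.4] [-1.081  0.193 -0.317] [-0.32  0.4   2.14  0.75  0.74 -0.57] [-3.4 -2.5  6.6] [-0.11  0.44  0.39] 15.6
```

View pics/d6c.png

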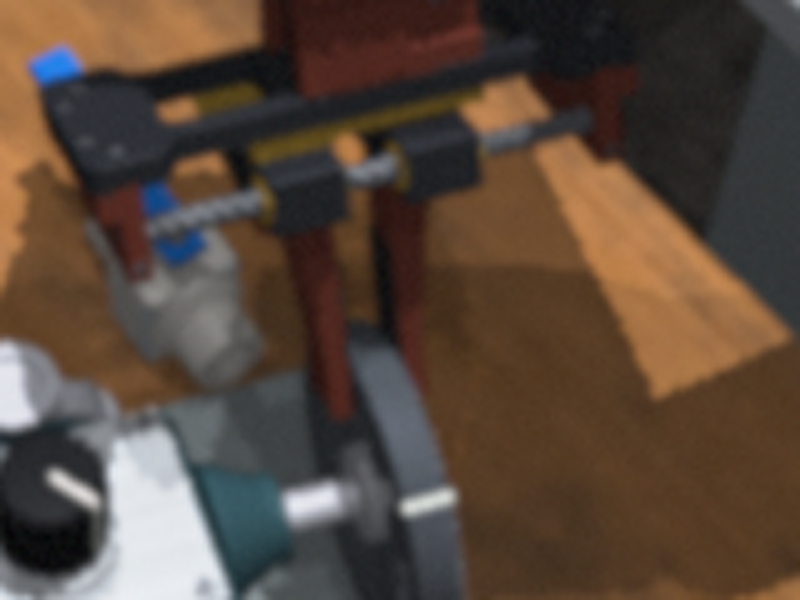

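View pics/w6.png

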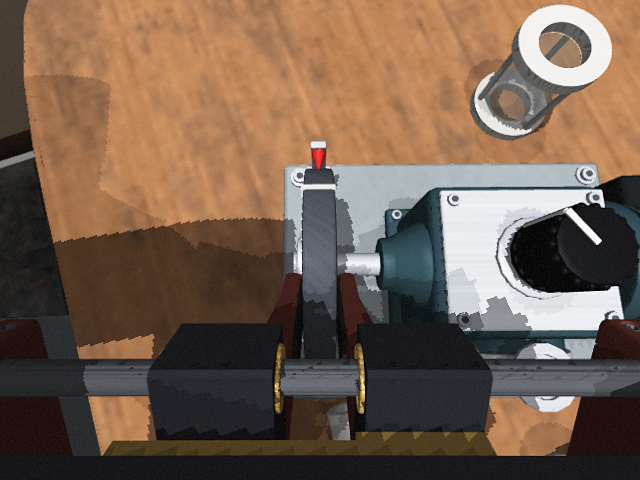

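```bash
cat > arc.py <<'E'
from fit import *
import sys
tot=float(sys.argv[1]);n=int(sys.argv[2])
o=ctrl.get_obs()
Xc,Rc=o['ee_pos'],Ro.from_rotvec(o['orientation']).as_matrix()
ax=toW(AX);ux=Rp[:,0]
print('off',toP(Xc)-AX)
for i in range(1,n+1):
    Rr=Ro.from_rotvec(ux*tot*i/n).as_matrix()
    p,q=plan(ax+Rr@(Xc-ax),Rr@Rc);print(p.round(2).tolist(),q.round(3).tolist())
E
python3 arc.py -.955 12|tail -n +7
```

```text
off [ 0.23988632 -7.68515159 15.36172941]
[0.0, 0.01, 0.14] [-0.08, 0.0, 0.0]
[0.0, 0.03, 0.27] [-0.159, 0.0, 0.0]
[0.0, 0.06, 0.4] [-0.239, 0.0, 0.0]
[0.0, 0.09, 0.54] [-0.318, 0.0, 0.0]
[0.0, 0.14, 0.66] [-0.398, 0.0, 0.0]
[0.0, 0.2, 0.79] [-0.478, 0.0, 0.0]
[0.0, 0.27, 0.9] [-0.557, 0.0, 0.0]
[0.0, 0.35, 1.02] [-0.637, 0.0, 0.0]
[0.0, 0.44, 1.12] [-0.716, 0.0, 0.0]
[0.0, 0.53, 1.22] [-0.796, 0.0, 0.0]
[0.0, 0.64, 1.31] [-0.875, 0.0, 0.0]
[0.0, 0.75, 1.39] [-0.955, 0.0, 0.0]
```

>>> {"name": "carry_out", "arguments": {
  "delta_pos": [
    [0,0.01,0.14],
    [0,0.03,0.27],
    [0,0.06,0.4],
    [0,0.09,0.54],
    [0,0.14,0.66],
    [0,0.2,0.79],
    [0,0.2,0.79]
  ],
  "rotation": [
    [-0.08,0,0],
    [-0.16,0,0],
    [-0.24,0,0],
    [-0.32,0,0],
    [-0.4,0,0],
    [-0.48,0,0],
    [-0.48,0,0]
  ]
}}

```text
t: 6.65
ee_pos: [467.1, 26.9, 97.6]
orientation: [-1.56, 0.277, -0.275]
ft_force: [-4.8, -5.4, 15.2]
width: 15.7
```

```bash
python3 snap.py w7; python3 arc.py -.475 6|tail -n +7;  python3 -c "
from h import *
crop('pics/w7.png',(240,60,240,180),3.3,'pics/w7c.png')"
```

```text
6.65 [467.1  26.9  97.6] [-1.56   0.277 -0.275] [ 0.04  0.36  2.04 -0.01  0.74  0.4 ] [-4.8 -5.4 15.2] [-1.15  0.82  0.07] 15.7
off [ 0.08552776  1.26946487 17.62338523]
[0.0, 0.02, 0.14] [-0.079, 0.0, 0.0]
[0.0, 0.04, 0.28] [-0.158, 0.0, 0.001]
[0.0, 0.08, 0.41] [-0.238, 0.0, 0.001]
[0.0, 0.12, 0.54] [-0.317, 0.0, 0.001]
[0.0, 0.18, 0.67] [-0.396, 0.0, 0.001]
[0.0, 0.25, 0.79] [-0.475, 0.0, 0.002]
```

View pics/w7.png

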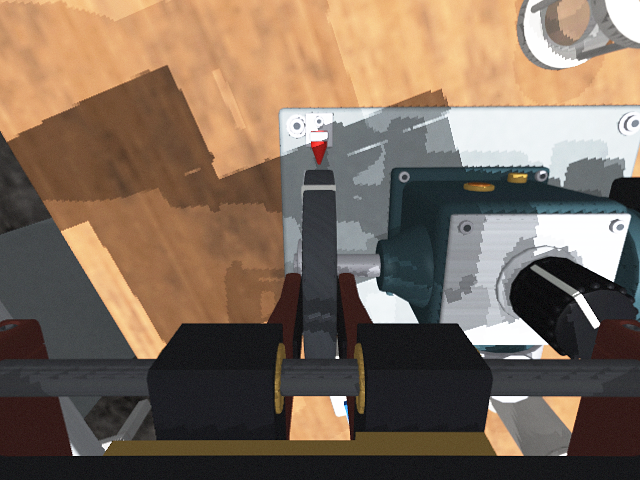

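>>> {"name": "carry_out", "arguments": {
  "delta_pos": [
    [0,-0.03,0.14],
    [0,0.0,0.28],
    [0,0.04,0.41],
    [0,0.08,0.54],
    [0,0.13,0.67],
    [0,0.2,0.79],
    [0,0.2,0.79],
    [0,0.2,0.79]
  ],
  "rotation": [
    [-0.08,0,0],
    [-0.16,0,0],
    [-0.24,0,0],
    [-0.32,0,0],
    [-0.4,0,0],
    [-0.475,0,0],
    [-0.475,0,0],
    [-0.475,0,0]
  ]
}}

```text
t: 7.37
ee_pos: [469.8, 34.8, 95.4]
orientation: [-2.024, 0.362, -0.218]
ft_force: [-3.9, 6.4, 12.7]
width: 15.8
```

```bash
python3 snap.py w8; python3 snap.py d8 side; python3 snap.py s8 scene; python3 -c "
from h import *
crop('pics/w8.png',(240,100,200,150),4,'pics/w8c.png')
crop('pics/d8.png',(340,140,100,100),6,'pics/d8c.png')
crop('pics/s8.png',(300,240,100,100),6,'pics/s8c.png')"
```

```text
7.3667 [469.8  34.8  95.4] [-2.024  0.362 -0.218] [ 0.31  0.53  1.88 -0.42  1.09  0.92] [-3.9  6.4 12.7] [ 0.17  0.93 -0.34] 15.8
7.4167 [469.8  34.6  95.5] [-2.023  0.362 -0.219] [ 0.3   0.53  1.88 -0.42  1.08  0.92] [-4.1  7.7 11.3] [ 0.33  0.9  -0.38] 15.5
7.4667 [469.7  34.5  95.5] [-2.022  0.362 -0.22 ] [ 0.3   0.52  1.88 -0.42  1.08  0.92] [-4.8  7.9 10.2] [ 0.45  0.9  -0.38] 15.9
```

View pics/w8c.png

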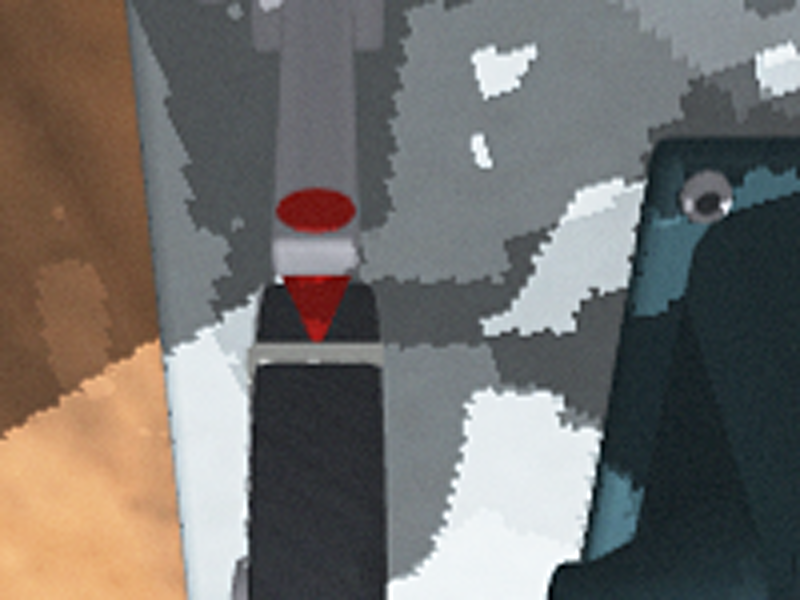

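View pics/d8c.png

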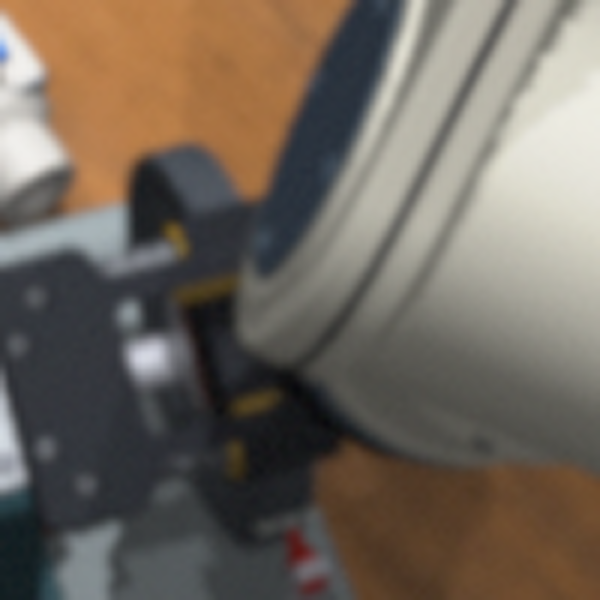

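View pics/s8c.png

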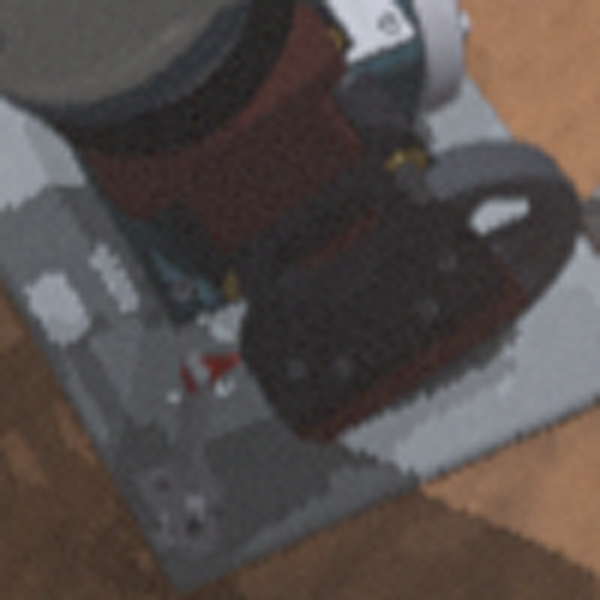

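```bash
cat > ang.py <<'E'
from fit import *
import json,sys
def cyl(W,uv,r):
    O,v=ray(W,uv);p=toP(O)-AX;q=toP(O+v)-toP(O)
    a=q[1]**2+q[2]**2;b=2*(p[1]*q[1]+p[2]*q[2]);c=p[1]**2+p[2]**2-r*r
    s=(-b-np.sqrt(b*b-4*a*c))/(2*a);X=p+s*q
    return np.degrees(np.arctan2(X[2],X[1])),X
if __name__=='__main__':
    o=json.load(open(f'pics/{sys.argv[1]}.json'));W=cam('wrist',o)
    print('cam',toP(-np.array(W['R']).T@W['t'])-AX)
    l=[float(x) for x in sys.argv[2:6]]
    print('line',cyl(W,l[:2],58));print('tip',cyl(W,l[2:],61))
    print('expected line/tip px at 0',proj(W,toW(AX+[0,58,0])),proj(W,toW(AX+[0,61,0])))
E
python3 ang.py w8 319 188.25 319 185.3|tail -n +7
```

```text
cam [-1.05319135e-01  1.62427065e+02  1.41447890e+02]
line (np.float64(-1.4578427767609832), array([-0.38389676, 57.98122627, -1.47560184]))
tip (np.float64(0.20994021512372407), array([-0.38031019, 60.99959051,  0.22351253]))
expected line/tip px at 0 [[319.76645738 189.98745252]] [[319.77479998 185.03196102]]
```

>>> {"name": "carry_out", "arguments": {
  "delta_pos": [
    [0,0,-0.04],
    [0,0,-0.04],
    [0,0,-0.04]
  ],
  "rotation": [
    [0.026,0,0],
    [0.026,0,0],
    [0.026,0,0]
  ]
}}

```text
t: 7.77
ee_pos: [469.6, 33.9, 95.9]
orientation: [-1.996, 0.358, -0.225]
ft_force: [-4.3, 7.1, 11.1]
width: 15.9
```

>>> {"name": "carry_out", "arguments": {
  "delta_pos": [
    [0,0,0],
    [0,0,0],
    [0,0,0],
    [0,0,0],
    [0,0,0]
  ],
  "rotation": [
    [0,0,0],
    [0,0,0],
    [0,0,0],
    [0,0,0],
    [0,0,0]
  ],
  "hand": 140
}}

```text
t: 8.18
ee_pos: [469.9, 32.8, 94.9]
orientation: [-1.997, 0.358, -0.224]
ft_force: [-0.3, 0.3, 0.8]
width: 39.4
```

```bash
python3 snap.py w9; python3 -c "
from h import *
crop('pics/w9.png',(240,100,200,150),4,'pics/w9c.png')"
```

```text
8.1833 [469.9  32.8  94.9] [-1.997  0.358 -0.224] [ 0.29  0.51  1.89 -0.41  1.06  0.91] [-0.3  0.3  0.8] [ 0.15 -0.12  0.  ] 39.4
```

View pics/w9c.png

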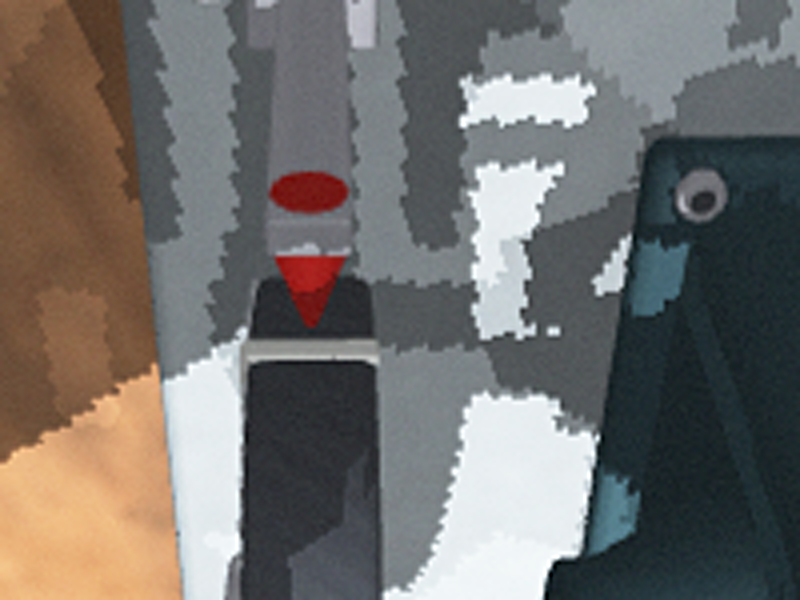

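```bash
python3 ang.py w9 317.9 187.6 317.9 182|tail -n +7
```

```text
cam [  0.67458695 157.11976522 145.04544602]
line (np.float64(0.831391543280755), array([-0.14935249, 57.99389401,  0.84158061]))
tip (np.float64(0.3941203936564536), array([-0.14002573, 60.99855685,  0.4195973 ]))
expected line/tip px at 0 [[318.20643258 186.6195495 ]] [[318.18825714 181.51807563]]
```

>>> {"name": "carry_out", "arguments": {
  "delta_pos": [
    [0,-1,0],
    [0,-2.5,0],
    [0,-4.5,0],
    [0,-7,0],
    [0,-9.5,0],
    [0,-11.5,0],
    [0,-11.5,0]
  ],
  "rotation": [
    [0,0,0],
    [0,0,0],
    [0,0,0],
    [0,0,0],
    [0,0,0],
    [0,0,0],
    [0,0,0]
  ]
}}

```text
t: 8.82
ee_pos: [490.1, 82.0, 202.3]
orientation: [-1.994, 0.352, -0.229]
ft_force: [-0.6, 1.4, -0.4]
width: 39.8
```

```bash
python3 - <<'E'|tail -n +7
from fit import *
print(toP(ctrl.get_obs()['ee_pos']))
# hover over knob, vertical
X=toW((46.8,0,215)); print(plan(X,down(yaw)))
E
```

```text
[-64.67903554  58.98107482 202.30149868]
(array([11.149,  1.459, -5.852]), array([ 4.461e-01, -3.000e-04,  5.600e-03]))
```

>>> {"name": "carry_out", "arguments": {
  "delta_pos": [
    [2,-1.5,-1],
    [4,-1,-2.2],
    [6,-0.5,-3.4],
    [8,0.2,-4.5],
    [11.15,1.45,-5.85],
    [11.15,1.45,-5.85],
    [11.15,1.45,-5.85],
    [11.15,1.45,-5.85]
  ],
  "rotation": [
    [0.08,0,0],
    [0.17,0,0],
    [0.26,0,0],
    [0.35,0,0],
    [0.446,0,0],
    [0.446,0,0],
    [0.446,0,0],
    [0.446,0,0]
  ],
  "hand": 75
}}

```text
t: 9.48
ee_pos: [570.4, -14.6, 210.2]
orientation: [-1.558, 0.282, -0.277]
ft_force: [0.4, 0.0, -0.2]
width: 61.9
```

```bash
python3 snap.py w10; python3 snap.py d10 side; python3 -c "
from h import *
crop('pics/d10.png',(225,150,200,150),4,'pics/d10c.png')"
```

```text
9.4833 [570.4 -14.6 210.2] [-1.558  0.282 -0.277] [-0.04  0.34  1.74 -0.01  1.07  0.32] [ 0.4  0.  -0.2] [-0.01 -0.06  0.06] 61.9
9.5333 [570.5 -13.5 210.3] [-1.559  0.28  -0.276] [-0.04  0.34  1.74 -0.01  1.07  0.32] [-0.3 -0.5 -1.1] [-0.08 -0.11  0.01] 62.1
```

View pics/w10.png

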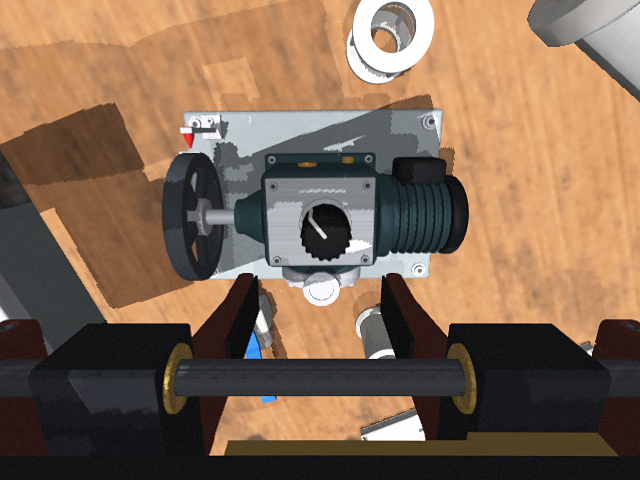

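View pics/d10c.png

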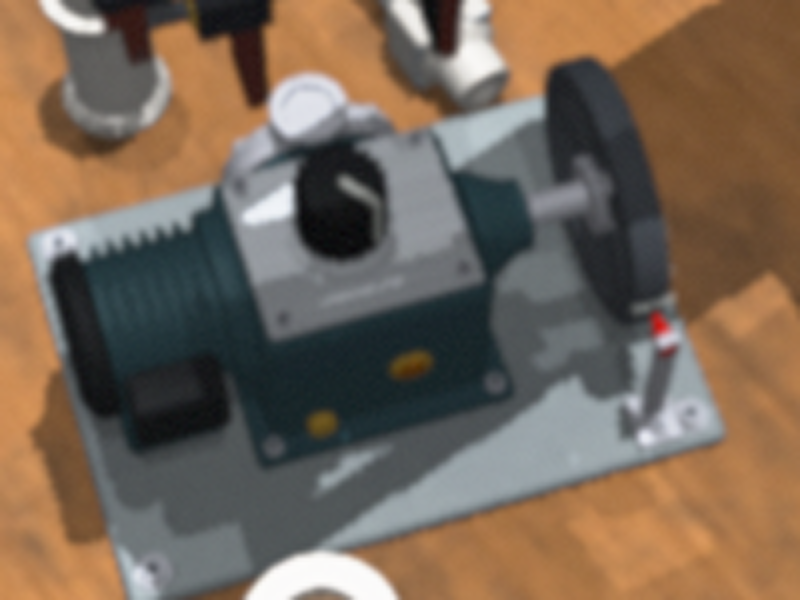

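```bash
python3 -c "
from h import *
crop('pics/w10.png',(280,180,100,90),7,'pics/w10c.png')"
```

```text
(no output)
```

View pics/w10c.png

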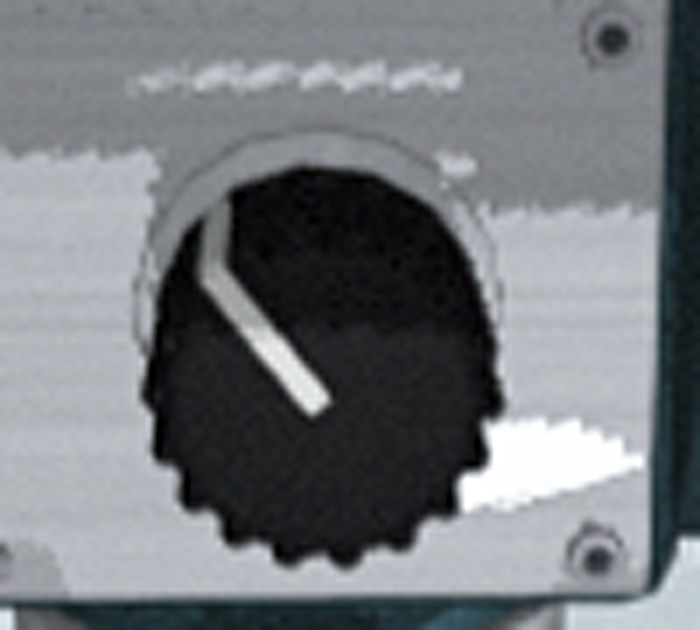

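```bash
python3 - <<'E'|tail -n +7
from fit import *
import json
o=json.load(open('pics/w10.json'));W=cam('wrist',o)
f=lambda x,y,z=150: toP(plane(W,(280+x/7,180+y/7),z))
c=f(322,391);print(c,f(143,391),f(502,391),f(322,567)); e=f(212,278);i=f(318,405);d=e-i;print(e,np.degrees(np.arctan2(d[1],d[0])),np.degrees(np.arctan2((e-c)[1],(e-c)[0])))
# collar centre at z~113: 
print('collar L/R/top',f(135,300,113),f(502,300,113),f(318,132,113))
print(toP(ctrl.get_obs()['ee_pos']))
for z in(106,): 
  X=toW((c[0],c[1],z));print(plan(X,down(yaw)))
E
```

```text
[ 48.82973673   1.35855675 150.        ] [ 30.35271506   1.39466703 150.        ] [ 67.40339375   1.32223672 150.        ] [ 48.88731768 -18.04463618 150.        ]
[ 37.59685895  13.39936587 150.        ] 128.61303960399286 133.01181159554739
collar L/R/top [ 27.42735014   1.38192133 113.        ] [ 70.59968334   1.29373822 113.        ] [ 48.9081946   21.34510015 113.        ]
[ 43.72418991  -2.04427923 210.48477267]
(array([ 0.525, 10.446,  0.4  ]), array([ 0.0058,  0.0014, -0.0013]))
```

>>> {"name": "carry_out", "arguments": {
  "delta_pos": [
    [0.25,1.5,0.12],
    [0.5,3.2,0.24],
    [0.5,4.5,0.24],
    [0.5,4.5,0.24],
    [0.5,4.5,0.24],
    [0.5,4.5,0.24]
  ],
  "rotation": [
    [0,0,0],
    [0,0,0],
    [0,0,0],
    [0,0,0],
    [0,0,0],
    [0,0,0]
  ]
}}

```text
t: 10.08
ee_pos: [577.1, -12.5, 166.6]
orientation: [-1.558, 0.277, -0.276]
ft_force: [-0.0, -0.2, -0.1]
width: 62.0
```

```bash
python3 snap.py w11;python3 -c "
from h import *
crop('pics/w11.png',(240,190,160,120),5,'pics/w11c.png')"
```

```text
10.0833 [577.1 -12.5 166.6] [-1.558  0.277 -0.276] [-0.04  0.4   1.76 -0.01  0.98  0.32] [-0.  -0.2 -0.1] [-0.05 -0.05 -0.01] 62.0
```

View pics/w11c.png

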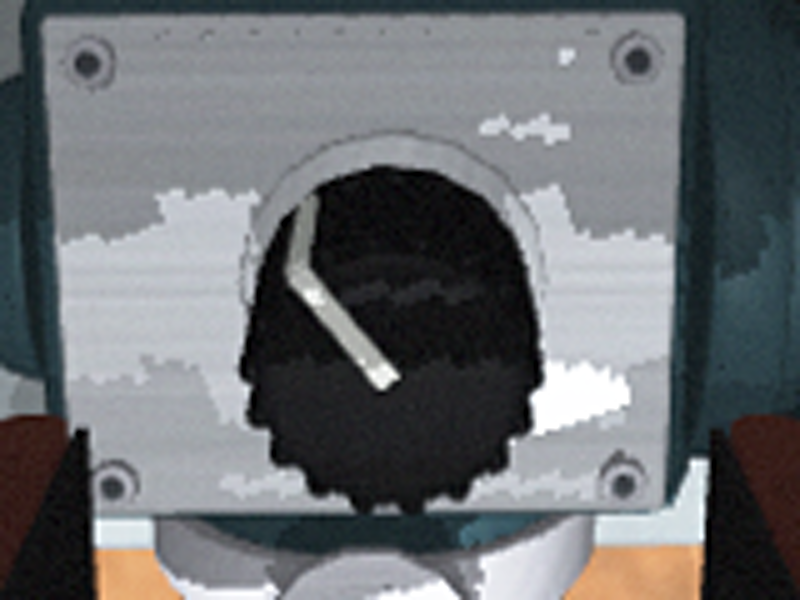

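```bash
python3 - <<'E'|tail -n +7
from fit import *
import json
o=json.load(open('pics/w11.json'));W=cam('wrist',o)
f=lambda x,y,z=150: toP(plane(W,(240+x/5,190+y/5),z))
print(f(242,370),f(542,370),f(392,512),f(388,384),f(297,272))
d=f(297,272)-f(388,384);print(np.degrees(np.arctan2(d[1],d[0])))
print(f(242,280,113),f(542,280,113),f(392,132,113))
print(toP(ctrl.get_obs()['ee_pos']))
E
```

```text
[ 30.84207404   1.02306323 150.        ] [ 67.28024345   1.0702141  150.        ] [ 49.07336785 -17.89051728 150.        ] [ 48.57457462  -0.77959997 150.        ] [ 37.70953001  13.55646845 150.        ]
127.1578241279036
[ 27.71096334   0.19973925 113.        ] [ 70.25344602   0.25588163 113.        ] [ 48.96664192  21.78713963 113.        ]
[ 49.9999333    0.22303094 166.89376026]
```

>>> {"name": "carry_out", "arguments": {
  "delta_pos": [
    [-0.08,1.5,0],
    [-0.08,3,0],
    [-0.08,4.5,0],
    [-0.08,5.5,0],
    [-0.08,6.0,0],
    [-0.08,6.0,0],
    [-0.08,6.0,0]
  ],
  "rotation": [
    [0,0,0],
    [0,0,0],
    [0,0,0],
    [0,0,0],
    [0,0,0],
    [0,0,0],
    [0,0,0]
  ]
}}

```text
t: 10.72
ee_pos: [576.4, -13.7, 106.5]
orientation: [-1.558, 0.278, -0.278]
ft_force: [-0.5, -0.2, 0.1]
width: 61.8
```

>>> {"name": "carry_out", "arguments": {
  "delta_pos": [
    [0,0,0],
    [0,0,0],
    [0,0,0],
    [0,0,0],
    [0,0,0],
    [0,0,0]
  ],
  "rotation": [
    [0,0,0],
    [0,0,0],
    [0,0,0],
    [0,0,0],
    [0,0,0],
    [0,0,0]
  ],
  "hand": 255
}}

```text
t: 11.22
ee_pos: [575.9, -13.7, 106.5]
orientation: [-1.558, 0.279, -0.277]
ft_force: [-2.7, 1.1, 5.4]
width: 37.3
```

```bash
python3 snap.py w12;python3 -c "
from h import *
crop('pics/w12.png',(240,190,160,120),5,'pics/w12c.png')"
```

```text
11.2167 [575.9 -13.7 106.5] [-1.558  0.279 -0.277] [-0.04  0.48  1.8  -0.01  0.86  0.32] [-2.7  1.1  5.4] [ 0.12  0.41 -0.03] 37.3
```

View pics/w12.png

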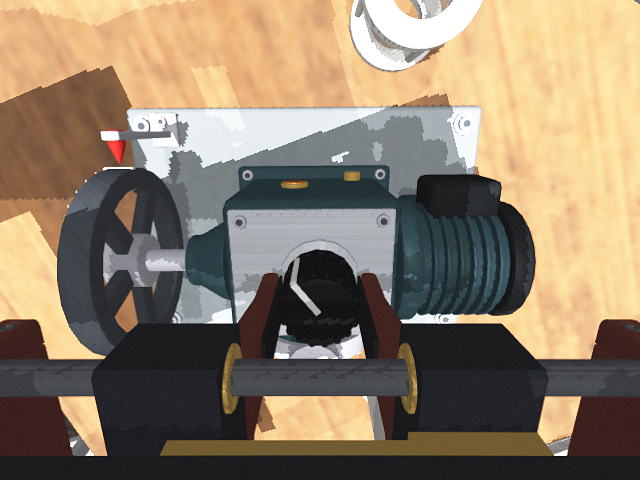

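>>> {"name": "carry_out", "arguments": {
  "delta_pos": [
    [0,0,0],
    [0,0,0],
    [0,0,0],
    [0,0,0],
    [0,0,0],
    [0,0,0],
    [0,0,0],
    [0,0,0],
    [0,0,0]
  ],
  "rotation": [
    [0,0.09,0],
    [0,0.18,0],
    [0,0.27,0],
    [0,0.36,0],
    [0,0.45,0],
    [0,0.54,0],
    [0,0.63,0],
    [0,0.7,0],
    [0,0.7,0]
  ]
}}

```text
t: 12.02
ee_pos: [575.4, -13.1, 106.4]
orientation: [-1.414, 0.825, -0.824]
ft_force: [-4.0, 4.7, 7.5]
width: 37.3
```

```bash
python3 snap.py w13;python3 -c "
from h import *
crop('pics/w13.png',(240,190,160,120),5,'pics/w13c.png')"
```

```text
12.0167 [575.4 -13.1 106.4] [-1.414  0.825 -0.824] [-0.04  0.48  1.8  -0.01  0.86  1.02] [-4.   4.7  7.5] [ 0.39  0.7  -0.33] 37.3
```

View pics/w13.png

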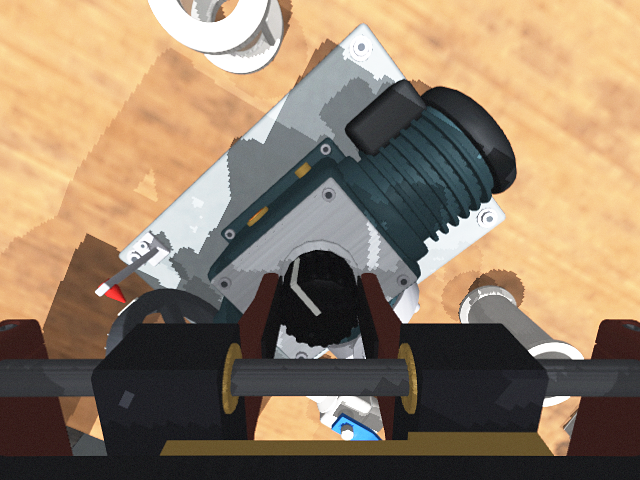

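>>> {"name": "carry_out", "arguments": {
  "delta_pos": [
    [0,0,0],
    [0,0,0],
    [0,0,0]
  ],
  "rotation": [
    [0,0.07,0],
    [0,0.14,0],
    [0,0.14,0]
  ]
}}

```text
t: 12.32
ee_pos: [575.2, -13.0, 106.4]
orientation: [-1.368, 0.931, -0.93]
ft_force: [-5.2, 4.8, 7.6]
width: 37.4
```

```bash
python3 -c "
from h import *
o=ctrl.get_obs();print(o['qpos'],o['moment'])"
```

```text
[-0.04104938  0.47912098  1.80316967 -0.00529476  0.86231885  1.15923689] [0.70568503 0.88356199 0.41724189]
```

>>> {"name": "carry_out", "arguments": {
  "delta_pos": [
    [0,0,0],
    [0,0,0],
    [0,0,0]
  ],
  "rotation": [
    [0,0.04,0],
    [0,0.04,0],
    [0,0.04,0]
  ]
}}

```text
t: 12.57
ee_pos: [574.8, -13.1, 106.4]
orientation: [-1.357, 0.957, -0.956]
ft_force: [-6.2, 2.9, 9.1]
width: 37.4
```

```bash
python3 snap.py w14;python3 -c "
from h import *
crop('pics/w14.png',(240,190,160,120),5,'pics/w14c.png')"; python3 snap.py s14 scene; python3 -c "
from h import *
crop('pics/s14.png',(260,180,160,120),5,'pics/s14c.png')"
```

```text
12.5667 [574.8 -13.1 106.4] [-1.357  0.957 -0.956] [-0.04  0.48  1.8  -0.01  0.86  1.19] [-6.2  2.9  9.1] [0.71 1.09 0.87] 37.4
12.6167 [574.8 -13.1 106.4] [-1.357  0.957 -0.956] [-0.04  0.48  1.8  -0.01  0.86  1.19] [-6.4  3.1  9.2] [0.66 1.08 0.88] 37.2
```

View pics/w14c.png

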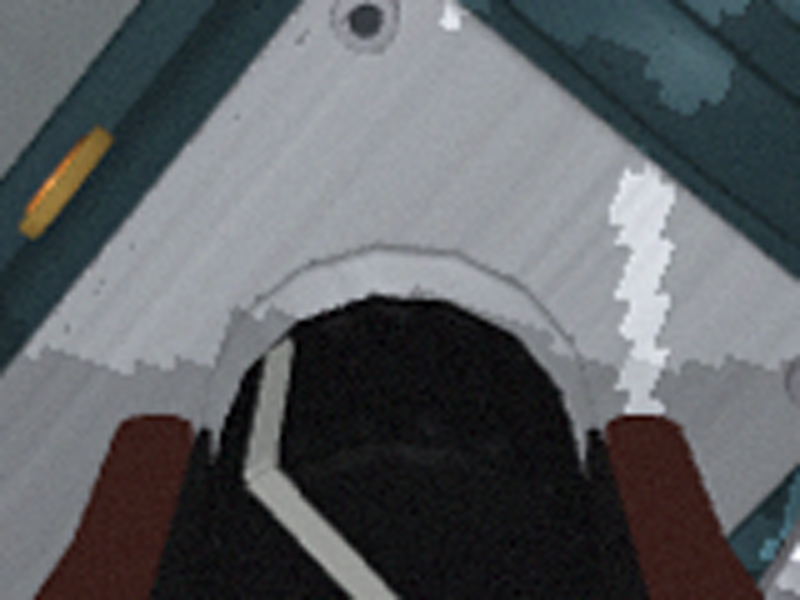

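View pics/s14c.png

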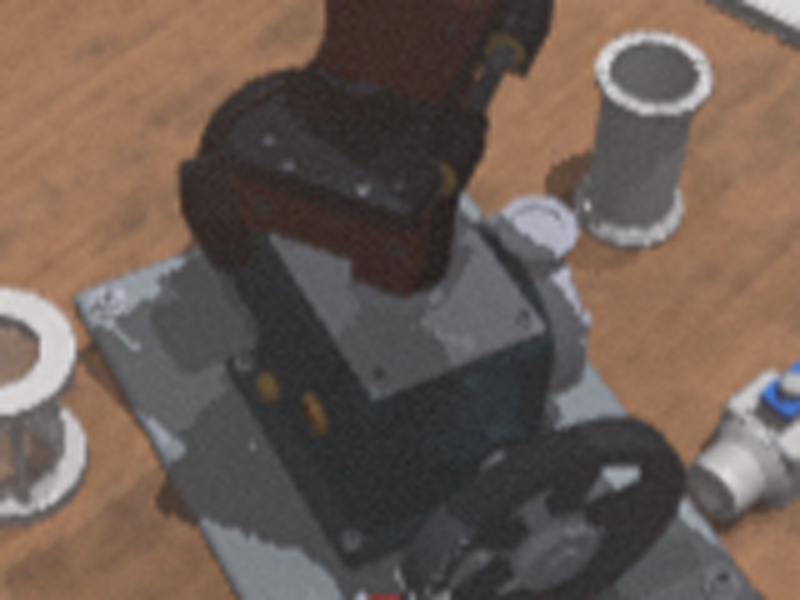

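View pics/w12c.png

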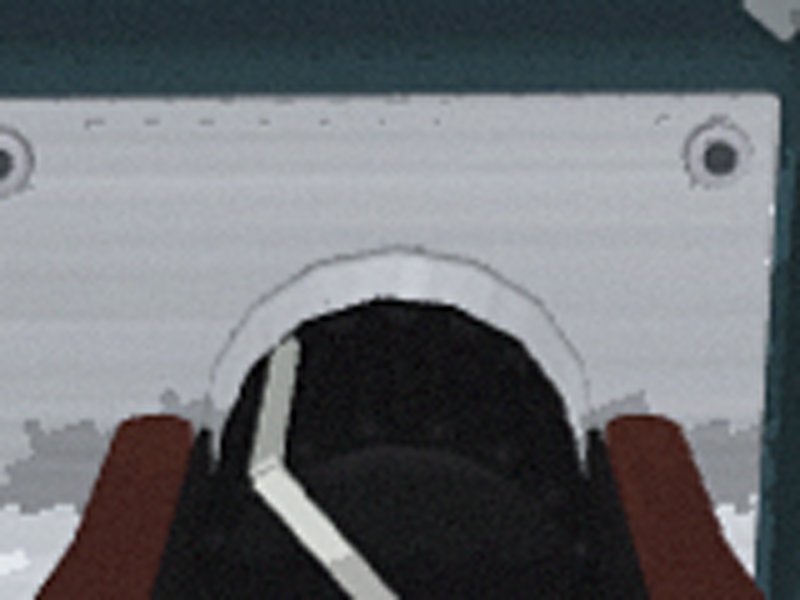

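>>> {"name": "carry_out", "arguments": {
  "delta_pos": [
    [0,0,0],
    [0,0,0],
    [0,0,0]
  ],
  "rotation": [
    [0,0,0],
    [0,0,0],
    [0,0,0]
  ]
}}

```text
t: 12.92
ee_pos: [574.8, -13.1, 106.4]
orientation: [-1.357, 0.957, -0.956]
ft_force: [-5.2, 3.4, 8.2]
width: 37.7
```

```bash
cat > q.py <<'E'
from h import *
o=ctrl.get_obs();print(o['t'],'q6',o['qpos'][5].round(4),'yaw',Ro.from_rotvec(o['orientation']).as_matrix()[:2,0] @ [1,0], 'M',o['moment'].round(3),o['ft_force'].round(1))
E
python3 q.py
```

```text
12.9167 q6 1.1949 yaw 0.3324733645112318 M [0.702 1.048 0.859] [-5.2  3.4  8.2]
```

>>> {"name": "carry_out", "arguments": {
  "delta_pos": [
    [0,0,0],
    [0,0,0],
    [0,0,0],
    [0,0,0],
    [0,0,0],
    [0,0,0]
  ],
  "rotation": [
    [0,-0.09,0],
    [0,-0.18,0],
    [0,-0.27,0],
    [0,-0.36,0],
    [0,-0.45,0],
    [0,-0.45,0]
  ]
}}

```text
t: 13.42
ee_pos: [575.3, -13.5, 106.3]
orientation: [-1.489, 0.611, -0.609]
ft_force: [-4.5, 1.3, 7.0]
width: 37.6
```

```bash
python3 q.py
```

```text
13.4167 q6 0.7416 yaw 0.7113455430137996 M [ 0.339  0.736 -0.041] [-4.5  1.3  7. ]
```

>>> {"name": "carry_out", "arguments": {
  "delta_pos": [
    [0,0,0],
    [0,0,0],
    [0,0,0]
  ],
  "rotation": [
    [0,-0.07,0],
    [0,-0.14,0],
    [0,-0.14,0]
  ]
}}

```text
t: 13.67
ee_pos: [575.5, -13.5, 106.3]
orientation: [-1.517, 0.503, -0.502]
ft_force: [-3.6, 1.9, 6.4]
width: 37.4
```

```bash
python3 q.py
```

```text
13.6667 q6 0.6033 yaw 0.8013207601277852 M [ 0.123  0.623 -0.35 ] [-3.6  1.9  6.4]
```

>>> {"name": "carry_out", "arguments": {
  "delta_pos": [
    [0,0,0],
    [0,0,0],
    [0,0,0]
  ],
  "rotation": [
    [0,-0.07,0],
    [0,-0.14,0],
    [0,-0.14,0]
  ]
}}

```text
t: 13.92
ee_pos: [575.5, -14.0, 106.3]
orientation: [-1.541, 0.393, -0.392]
ft_force: [-2.8, 0.0, 6.6]
width: 37.4
```

```bash
python3 q.py
```

```text
13.9167 q6 0.4629 yaw 0.877425270768045 M [-0.405  0.612  0.039] [-2.8  0.   6.6]
```

>>> {"name": "carry_out", "arguments": {
  "delta_pos": [
    [0,0,0],
    [0,0,0],
    [0,0,0]
  ],
  "rotation": [
    [0,-0.07,0],
    [0,-0.14,0],
    [0,-0.14,0]
  ]
}}

```text
t: 14.17
ee_pos: [575.8, -14.0, 106.3]
orientation: [-1.558, 0.285, -0.283]
ft_force: [-3.3, -0.3, 5.5]
width: 37.7
```

```bash
python3 q.py
```

```text
14.1667 q6 0.324 yaw 0.9353930353272715 M [-0.454  0.415  0.152] [-3.3 -0.3  5.5]
```

>>> {"name": "carry_out", "arguments": {
  "delta_pos": [
    [0,0,0],
    [0,0,0],
    [0,0,0]
  ],
  "rotation": [
    [0,-0.07,0],
    [0,-0.14,0],
    [0,-0.14,0]
  ]
}}

```text
t: 14.42
ee_pos: [576.0, -14.0, 106.3]
orientation: [-1.569, 0.176, -0.174]
ft_force: [-2.4, -1.3, 4.9]
width: 37.6
```

```bash
python3 q.py
```

```text
14.4167 q6 0.185 yaw 0.9753032081138668 M [-0.494  0.39  -0.145] [-2.4 -1.3  4.9]
```

>>> {"name": "carry_out", "arguments": {
  "delta_pos": [
    [0,0,0],
    [0,0,0],
    [0,0,0],
    [0,0,0],
    [0,0,0]
  ],
  "rotation": [
    [0,-0.07,0],
    [0,-0.14,0],
    [0,-0.21,0],
    [0,-0.28,0],
    [0,-0.28,0]
  ]
}}

```text
t: 14.83
ee_pos: [576.4, -14.3, 106.3]
orientation: [-1.576, -0.044, 0.046]
ft_force: [-0.9, -3.2, 3.7]
width: 37.4
```

```bash
python3 q.py
```

```text
14.8333 q6 -0.0949 yaw 0.9983546668203586 M [-0.403 -0.214  0.352] [-0.9 -3.2  3.7]
```

>>> {"name": "carry_out", "arguments": {
  "delta_pos": [
    [0,0,0],
    [0,0,0],
    [0,0,0]
  ],
  "rotation": [
    [0,-0.07,0],
    [0,-0.14,0],
    [0,-0.14,0]
  ]
}}

```text
t: 15.08
ee_pos: [576.6, -14.1, 106.2]
orientation: [-1.57, -0.153, 0.154]
ft_force: [0.3, -2.6, 2.2]
width: 37.2
```

```bash
python3 q.py
```

```text
15.0833 q6 -0.2328 yaw 0.9810366267714703 M [-0.457 -0.308 -0.057] [ 0.3 -2.6  2.2]
```

>>> {"name": "carry_out", "arguments": {
  "delta_pos": [
    [0,0,0],
    [0,0,0],
    [0,0,0],
    [0,0,0],
    [0,0,0]
  ],
  "rotation": [
    [0,-0.07,0],
    [0,-0.14,0],
    [0,-0.21,0],
    [0,-0.28,0],
    [0,-0.28,0]
  ]
}}

```text
t: 15.5
ee_pos: [577.2, -14.1, 106.3]
orientation: [-1.544, -0.372, 0.373]
ft_force: [2.2, -3.4, 1.8]
width: 37.6
```

```bash
python3 q.py; python3 snap.py w20;python3 -c "
from h import *
crop('pics/w20.png',(240,190,160,120),5,'pics/w20c.png')"
```

```text
15.5 q6 -0.5124 yaw 0.8893726314166123 M [-0.286 -0.853  0.398] [ 2.2 -3.4  1.8]
15.5 [577.2 -14.1 106.3] [-1.544 -0.372  0.373] [-0.04  0.48  1.8  -0.01  0.86 -0.51] [ 2.2 -3.4  1.8] [-0.29 -0.85  0.4 ] 37.6
```

View pics/w20c.png

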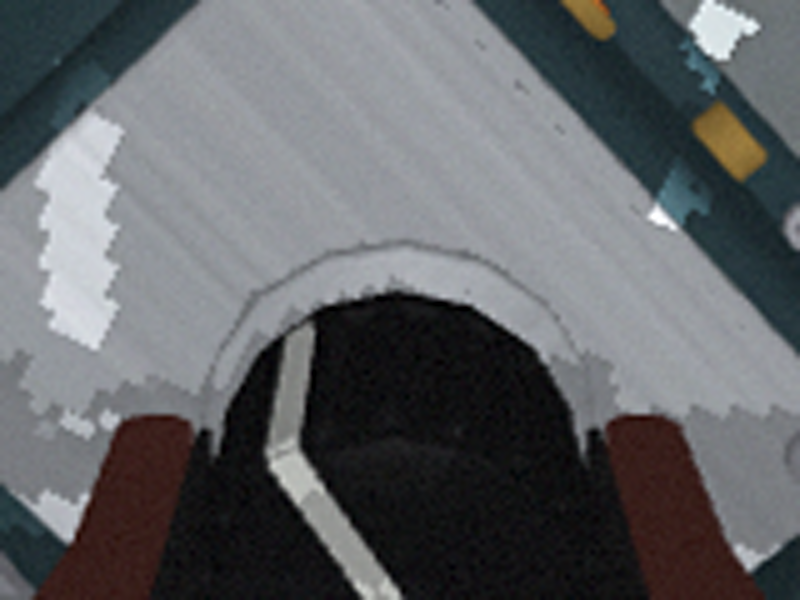

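```bash
cat > kl.py <<'E'
from fit import *
import json,sys
o=json.load(open(f'pics/{sys.argv[1]}.json'));W=cam('wrist',o)
x,y=float(sys.argv[2]),float(sys.argv[3])
p=toP(plane(W,(240+x/5,190+y/5),150));t=toP(np.array(o['ee_pos']))
for c in (np.array([49.0,0.3]),):
    d=p[:2]-c;print(p,np.linalg.norm(d),np.degrees(np.arctan2(d[1],d[0])), 'tcp',t)
E
for a in "w11 297 272" "w12 253 472" "w14 248 477" "w20 270 455"; do python3 kl.py $a|tail -n +7;done
```

```text
[ 37.09999833  13.84268123 150.        ] 18.02815172553248 131.30588668274555 tcp [ 49.6745226    0.44291702 166.61705492]
[ 35.94425284  13.95978335 150.        ] 18.89556072424799 133.70476728784766 tcp [ 48.98958857  -1.05423027 106.4671318 ]
[ 50.31071479  18.85338073 150.        ] 18.599621228825164 85.95901868905554 tcp [ 47.76837451  -0.94258455 106.42113973]
[ 30.26226468   1.79398406 150.        ] 18.797199614020258 175.44137635509912 tcp [ 50.28821174  -1.01196684 106.34512196]
```

>>> {"name": "carry_out", "arguments": {
  "delta_pos": [
    [0,0,0],
    [0,0,0],
    [0,0,0],
    [0,0,0]
  ],
  "rotation": [
    [0,-0.07,0],
    [0,-0.14,0],
    [0,-0.21,0],
    [0,-0.21,0]
  ]
}}

```text
t: 15.88
ee_pos: [577.3, -13.8, 106.3]
orientation: [-1.509, -0.535, 0.536]
ft_force: [5.2, -1.2, 0.8]
width: 37.5
```

```bash
python3 q.py
```

```text
15.8833 q6 -0.7212 yaw 0.7754969809155465 M [-0.391 -1.018 -0.277] [ 5.2 -1.2  0.8]
```

>>> {"name": "carry_out", "arguments": {
  "delta_pos": [
    [0,0,0],
    [0,0,0],
    [0,0,0],
    [0,0,0]
  ],
  "rotation": [
    [0,-0.07,0],
    [0,-0.14,0],
    [0,-0.21,0],
    [0,-0.21,0]
  ]
}}

```text
t: 16.22
ee_pos: [578.0, -13.7, 106.4]
orientation: [-1.461, -0.699, 0.698]
ft_force: [5.1, -1.6, -1.7]
width: 37.5
```

```bash
python3 q.py; python3 snap.py w21;python3 -c "
from h import *
crop('pics/w21.png',(240,190,160,120),5,'pics/w21c.png')"
```

```text
16.2167 q6 -0.9319 yaw 0.626229998686114 M [ 0.333 -1.75   0.491] [ 5.1 -1.6 -1.7]
16.2167 [578.  -13.7 106.4] [-1.461 -0.699  0.698] [-0.04  0.48  1.8  -0.01  0.86 -0.93] [ 5.1 -1.6 -1.7] [ 0.33 -1.75  0.49] 37.5
```

View pics/w21c.png

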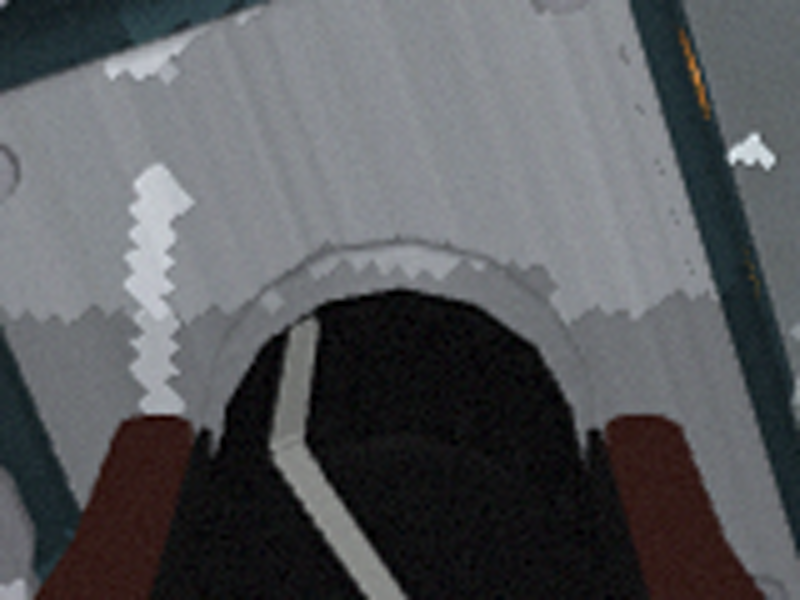

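>>> {"name": "carry_out", "arguments": {
  "delta_pos": [
    [0,0,0],
    [0,0,0],
    [0,0,0],
    [0,0,0]
  ],
  "rotation": [
    [0,-0.06,0],
    [0,-0.12,0],
    [0,-0.12,0],
    [0,-0.12,0]
  ]
}}

```text
t: 16.6
ee_pos: [578.1, -13.6, 106.4]
orientation: [-1.429, -0.788, 0.788]
ft_force: [7.3, -0.8, -1.5]
width: 37.7
```

```bash
python3 q.py; python3 snap.py w22;python3 -c "
from h import *
crop('pics/w22.png',(240,190,160,120),5,'pics/w22c.png')"
```

```text
16.6 q6 -1.0482 yaw 0.5315765041990614 M [ 0.09  -1.572  0.149] [ 7.3 -0.8 -1.5]
16.6 [578.1 -13.6 106.4] [-1.429 -0.788  0.788] [-0.04  0.48  1.8  -0.01  0.86 -1.05] [ 7.3 -0.8 -1.5] [ 0.09 -1.57  0.15] 37.7
```

View pics/w22c.png

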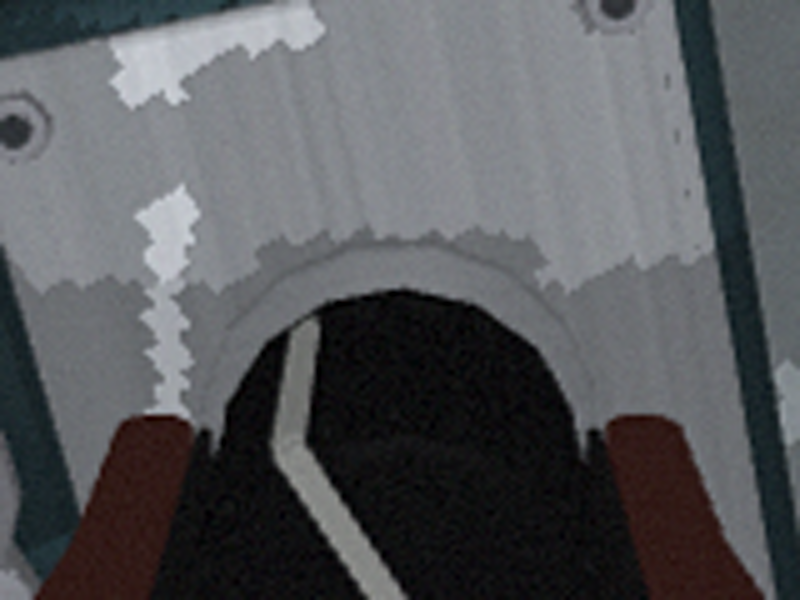

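>>> {"name": "carry_out", "arguments": {
  "delta_pos": [
    [0,0,0],
    [0,0,0],
    [0,0,0],
    [0,0,0],
    [0,0,0]
  ],
  "rotation": [
    [0,0,0],
    [0,0,0],
    [0,0,0],
    [0,0,0],
    [0,0,0]
  ],
  "hand": 75
}}

```text
t: 17.07
ee_pos: [575.4, -13.6, 105.7]
orientation: [-1.425, -0.787, 0.795]
ft_force: [0.3, 0.0, 1.0]
width: 61.5
```

```bash
python3 q.py;python3 kl.py w22 275 450|tail -1; python3 snap.py w23;python3 -c "
from h import *
crop('pics/w23.png',(240,190,160,120),5,'pics/w23c.png')"
```

```text
17.0667 q6 -1.0526 yaw 0.5276192730759522 M [ 0.003 -0.129  0.008] [0.3 0.  1. ]
[ 31.57941736  -7.57348783 150.        ] 19.117230717907386 -155.67871262765465 tcp [ 51.00437124  -0.19914998 106.36190055]
17.0667 [575.4 -13.6 105.7] [-1.425 -0.787  0.795] [-0.04  0.48  1.8  -0.01  0.86 -1.05] [0.3 0.  1. ] [ 0.   -0.13  0.01] 61.5
```

View pics/w23c.png

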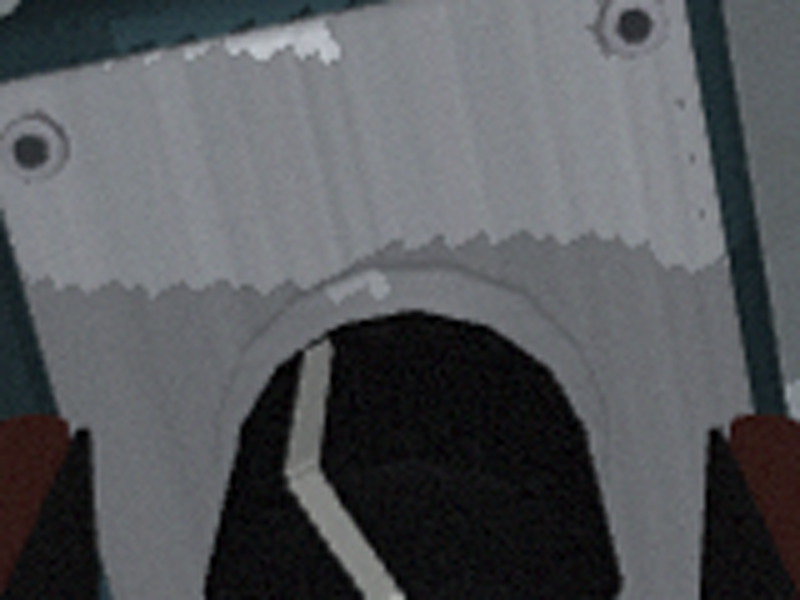

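Released; retract straight up and inspect.

>>> {"name": "carry_out", "arguments": {
  "delta_pos": [
    [0,-1,0],
    [0,-2.5,0],
    [0,-4.5,0],
    [0,-7,0],
    [0,-9.5,0],
    [0,-11,0],
    [0,-11,0],
    [0,-11,0]
  ],
  "rotation": [
    [0,0,0],
    [0,0,0],
    [0,0,0],
    [0,0,0],
    [0,0,0],
    [0,0,0],
    [0,0,0],
    [0,0,0]
  ]
}}

```text
t: 17.78
ee_pos: [576.6, -13.2, 217.0]
orientation: [-1.426, -0.79, 0.793]
ft_force: [-0.6, -0.7, 0.1]
width: 62.1
```

```bash
python3 snap.py w24; python3 snap.py d24 side; python3 snap.py s24 scene; python3 -c "
from h import *
crop('pics/w24.png',(240,150,160,120),5,'pics/w24c.png')
crop('pics/d24.png',(225,150,200,150),4,'pics/d24c.png')
crop('pics/s24.png',(260,200,160,120),5,'pics/s24c.png')"
```

```text
17.7833 [576.6 -13.2 217. ] [-1.426 -0.79   0.793] [-0.04  0.34  1.73 -0.01  1.08 -1.05] [-0.6 -0.7  0.1] [-0.   -0.08 -0.  ] 62.1
17.8333 [575.8 -13.2 215.8] [-1.425 -0.789  0.795] [-0.04  0.34  1.73 -0.01  1.08 -1.05] [-0.5  0.1  0.5] [-0.04 -0.12  0.01] 62.2
17.8833 [575.3 -13.2 215. ] [-1.424 -0.788  0.796] [-0.04  0.34  1.73 -0.01  1.08 -1.05] [-0.6  0.1  0.2] [ 0.07 -0.17  0.02] 62.0
```

View pics/w24.png

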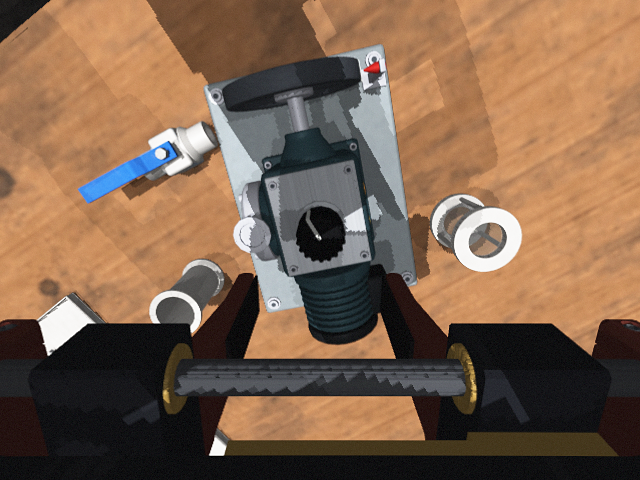

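View pics/w24c.png

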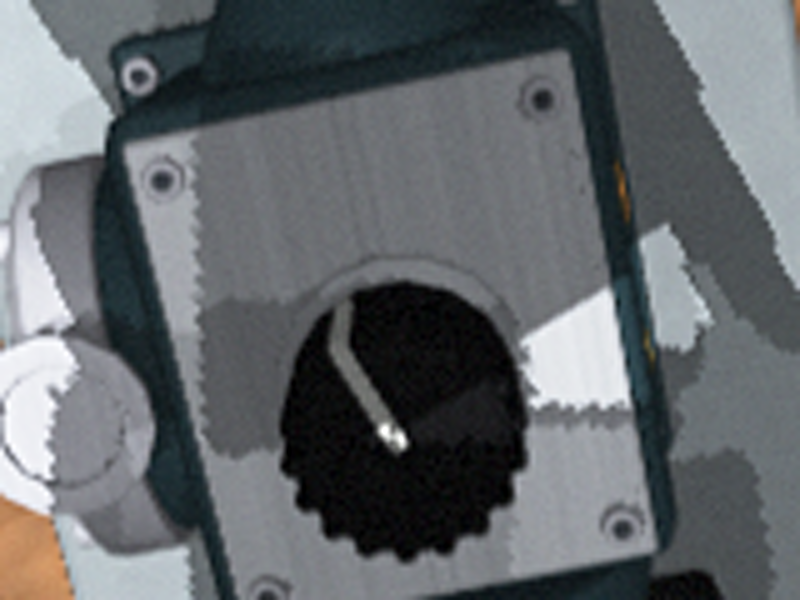

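View pics/d24c.png

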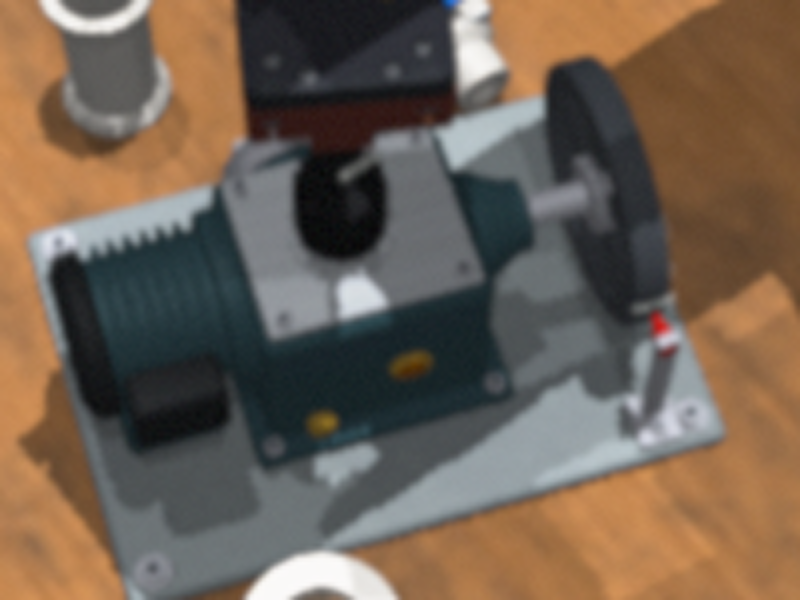

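View pics/s24c.png

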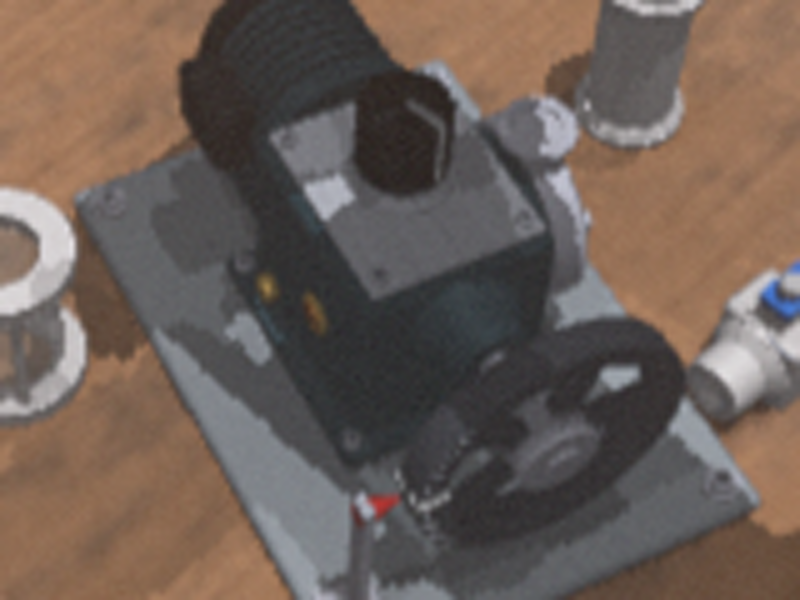

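```bash
python3 - <<'E'|tail -n +7
from fit import *
import json
o=json.load(open('pics/w24.json'));W=cam('wrist',o)
f=lambda x,y,z=150: toP(plane(W,(240+x/5,150+y/5),z))
i,e=f(393,437),f(336,348);d=e-i;print(i,e,np.degrees(np.arctan2(d[1],d[0]))%360)
c=(f(280,430)+f(527,430))/2;print(c,f(405,562))
a,b=f(125,142,108),f(568,50,108);d=b-a;print('plate edge dir (expect 90)',np.degrees(np.arctan2(d[1],d[0])))
for u in((162,180),(541,98),(622,527)): print('screw',f(*u,z=109))
o=json.load(open('pics/w11.json'));W=cam('wrist',o)
f=lambda x,y,z=150: toP(plane(W,(240+x/5,190+y/5),z))
print('w11 screws',f(87,63,109),f(637,60,109))
E
```

```text
[ 46.28654236  -1.47972048 150.        ] [ 31.2675788   -6.92707649 150.        ] 199.93563384841678
[ 45.53131798   0.26270567 150.        ] [ 66.10806232  -3.68231596 150.        ]
plate edge dir (expect 90) 90.03299808587063
screw [  7.14693201 -32.826264   109.        ]
screw [  6.48670432  31.16220572 109.        ]
screw [ 82.67915915  31.9240836  109.        ]
w11 screws [  5.78651124  31.29759372 109.        ] [ 82.17997554  31.82452067 109.        ]
```

```bash
python3 - <<'E'|tail -n +7
from ang import *
print(cyl(D,(225+652/4,150+304/4),58),cyl(D,(225+657/4,150+313/4),61))
print(proj(D,toW(AX+[0,58,0]))*4-[900,600],proj(D,toW(AX+[0,61,0]))*4-[900,600])
crop('pics/d24.png',(370,210,40,30),16,'pics/d24e.png');crop('pics/w10.png',(160,110,60,50),12,'pics/w10e.png')
crop('pics/s24.png',(325,280,40,30),16,'pics/s24e.png')
for c,n,b in((D,'d',(370,210)),(S,'s',(325,280))): print(n,[((proj(c,toW(AX+p))-b)*16).round() for p in ([-8,58,0],[8,58,0],[0,61,0])])
E
```

```text
(np.float64(-3.558598564344364), array([-3.61714293, 57.88816671, -3.60002159])) (np.float64(-7.577464055068837), array([-5.36967357, 60.46731649, -8.04385703]))
[[644.72819196 302.57937626]] [[647.16437862 308.77058631]]
d [array([[331., 230.]]), array([[186., 270.]]), array([[269., 275.]])]
s [array([[283., 350.]]), array([[218., 242.]]), array([[227., 305.]])]
```

View pics/d24e.png

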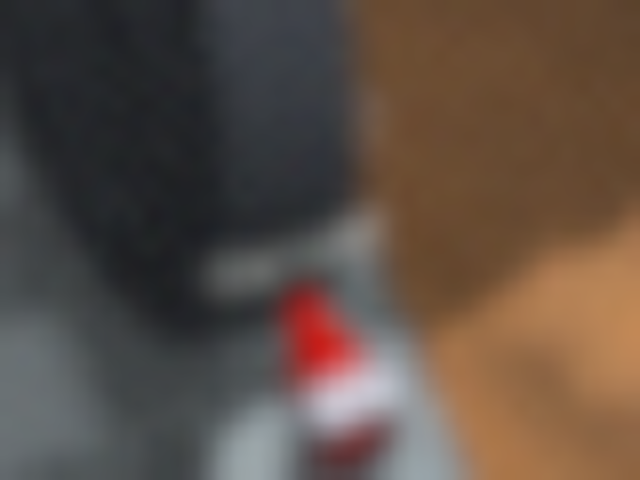

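View pics/w10e.png

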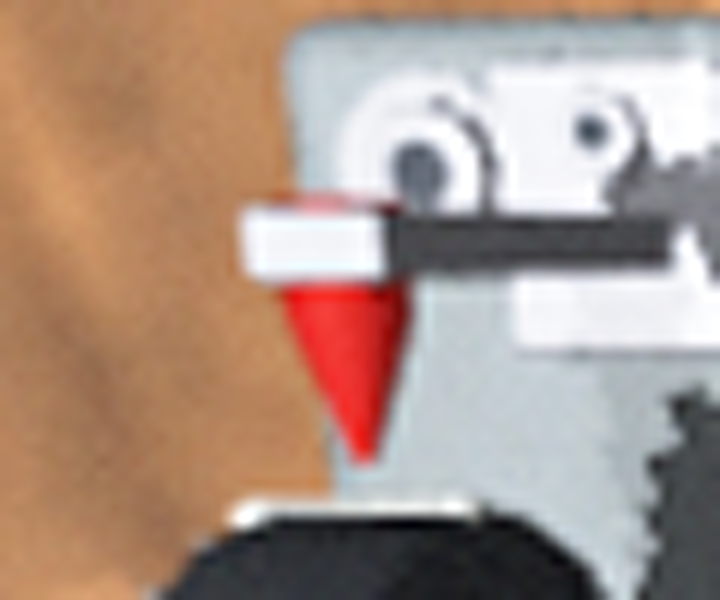

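View pics/s24e.png

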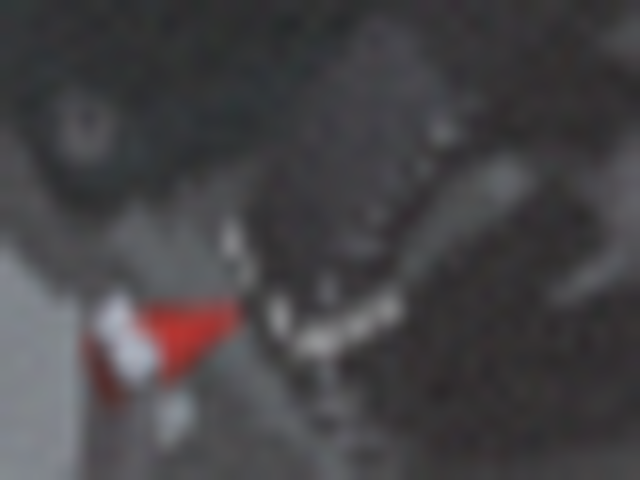

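```bash
python3 -c "
from workcell import ctrl
print(ctrl.close_job())"
```

```text
the job is handed in; nothing more can be done
None
```

I set the flywheel line at the pointer and turned the knob down to its stop. I then opened it five clicks, let go and backed the arm off. I handed the job in at about 18 s; it gives no verdict.

- **Flywheel:** I pinched the rim and turned it about 0.95 rad, then corrected by 0.026 rad. After letting go, the close wrist view put the line within about 0.5° (0.5 mm) of the pointer. The final side view agrees to about half a pixel. The dim final scene view suggests the line may sit 1–2.5 mm high, still inside the 4.5 mm limit.
- **Knob:** It started two clicks open. I turned it clockwise until the torque rose firmly to about 0.87 N m, and held it there about 0.7 s. I then opened it by feel, with the torque reversing between rests. The rubber slipped about 0.15–0.2 rad in the grip, so I also checked the knob's angle with the wrist camera. After release its line stands at 199.9° in the pump frame; the middle of the fifth-click window is 199.9°.
- **Stop angle:** At the stop I put the line at about 79–81°. The direct reading was 86°, which I corrected using the known start angle. Even 86° is inside the allowed 71–87°.
- **What went wrong:** My first pinch closed on nothing. The images showed the fingers ending about 19 mm short of the reported TCP, so I went that much deeper for both grasps.
- **Loose fittings:** They look unmoved in the final images; I did not measure them.

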